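# Clear up the mosaic corner of the art-room table

### The job

Clear up after the mosaic session: put every stray mosaic piece lying on the table into the orange scoop tray with the others, then carry the tray to the white tub and tip them all in over its open front. Put the empty tray down flat, inside and square with the green taped rectangle, and stand every paint pot upright inside the round mark of its own colour by the far edge. Leave the glue bottle and the paint tube where they are.

Things in the scene. Friction and masses are not known exactly. Their poses are not given: they have to be found in the camera images.
- tray: orange scoop tray 130 (x) x 90 mm (y), floor 4 mm thick, walls 25 mm high at the sides and back (+x); the front (-x) is open, with no lip: there it pours. Black handle bar lengthwise over its middle line, from a post at the back wall forward to x = -18 mm, 14 mm wide (y), 60 to 76 mm above the underside; the floor ahead of it is open from above. 0.2 kg. Origin: centre of the underside; z up
- tray_handle (a point): point in the middle of the handle bar's height, straight above the tray's origin (68 mm above the underside): the place to grip, near the centre of mass
- tray_lip (a point): middle of the open front edge of the tray floor, where the pieces slide out
- tub: round white open plastic tub, fixed to the table, 90 mm high, outside radius 80 mm at the rim and 68 mm at the base, wall 4 mm, inside floor 5 mm up. Origin: centre of its underside
- outline: rectangle of green tape flat on the table at the right, the tray's storage place: inside 160 mm (along its x) x 120 mm (along its y). Origin: its centre, on the table top
- stray1: red glazed mosaic piece, 22 x 22 x 12 mm, 14 g, lying loose on the table at the start (it may be absent). Origin: centre of its underside
- stray2: black glazed mosaic piece, 22 x 22 x 12 mm, 14 g, lying loose on the table at the start (it may be absent). Origin: centre of its underside
- stray3: terracotta brown glazed mosaic piece, 22 x 22 x 12 mm, 14 g, lying loose on the table at the start (it may be absent). Origin: centre of its underside
- load1: blue glazed mosaic piece, 22 x 22 x 12 mm, 14 g, lying in the scoop tray at the start. Origin: centre of its underside
- load2: green glazed mosaic piece, 22 x 22 x 12 mm, 14 g, lying in the scoop tray at the start. Origin: centre of its underside
- load3: white glazed mosaic piece, 22 x 22 x 12 mm, 14 g, lying in the scoop tray at the start. Origin: centre of its underside
- pot_red: red paint pot with a white lid that has a red dot: closed cylinder 55 mm in diameter, 55 mm high, 0.15 kg (it may be absent). Origin: centre of its underside
- spot_red: flat round mark on the table by the far edge, 90 mm across, white with a red rim and a red dot. Origin: its centre, on the table top
- pot_yellow: yellow paint pot with a white lid that has a yellow dot: closed cylinder 55 mm in diameter, 55 mm high, 0.15 kg (it may be absent). Origin: centre of its underside
- spot_yellow: flat round mark on the table by the far edge, 90 mm across, white with a yellow rim and a yellow dot. Origin: its centre, on the table top
- pot_blue: blue paint pot with a white lid that has a blue dot: closed cylinder 55 mm in diameter, 55 mm high, 0.15 kg (it may be absent). Origin: centre of its underside
- spot_blue: flat round mark on the table by the far edge, 90 mm across, white with a blue rim and a blue dot. Origin: its centre, on the table top
- pot_green: green paint pot with a white lid that has a green dot: closed cylinder 55 mm in diameter, 55 mm high, 0.15 kg (it may be absent). Origin: centre of its underside
- spot_green: flat round mark on the table by the far edge, 90 mm across, white with a green rim and a green dot. Origin: its centre, on the table top
- glue: white glue bottle, 54 mm in diameter, 150 mm high, standing; not part of the job, to be left where it is. Origin: centre of its underside
- paint_tube: blue paint tube with a white cap, 120 mm long, 30 x 22 mm, lying; not part of the job, to be left where it is. Origin: centre of its underside

How it is judged:
By the outcome, as a careful person would: the job done as asked, in the order asked, and still so for the second after the job is handed in, with the robot touching nothing.
Of stray1, stray2, stray3 only 2 to 3 are there at a start; the rules pass over those that are not, and their reading is None.
Of pot_red, pot_yellow, pot_blue, pot_green only 3 to 4 are there at a start; the rules pass over those that are not, and their reading is None.
At some moment in a run one of pot_red, pot_yellow, pot_blue, pot_green may be knocked a few centimetres aside while the robot is not near it.
It also fails if it takes over 208 s, if anything falls off the work surface, if the arm or the gripper's body presses on something with over 40 N, if the wrist force passes 120 N, or if a joint passes its speed limit or range.

### The arm

A 6-joint arm with a two-finger parallel gripper is mounted at the origin on the work surface. World frame = base frame: x ahead of the robot, y to its left, z up, the work surface at z = 0. Lengths are in m, angles in rad, forces in N, time in s.
With the tool pointing down it reaches from about 0.3 to 0.775 m from the base axis. Payload 14.6 kg.
Tool frame: the origin (TCP) lies midway between the tips of the shut fingers; the grasp point (between the pads) lies 19 mm behind it (ctrl.tcp_to_grasp is the distance from the TCP to the grasp point, in m); x points along the fingers, y is the direction in which the jaws open and shut, and the axes are right-handed (so a half turn about x gives the same grasp; the last joint's range is limited). The gripper opens to 94 mm and grips with 3 to 60 N. Pads are 16 mm wide; open, the fingers measure 119 mm over their backs; the gripper's body (75 mm by 177 mm) begins 78 mm behind the grasp point.
Start: joints at [-1.173, 0.3, 1.521, -0, 1.321, -0.067], TCP at [0.247, -0.492, 0.205] pointing down, gripper open.
Joint ranges: [-3.03, 3.03], [-0.79, 2.21], [0.23, 2.52], [-1.04, 4.18], [0, 3.07], [-2.55, 2.55]. Speed limits (rad/s): [2.22, 2.22, 2.57, 3.14, 3.14, 3.14].

### API

Orientations are given as [roll, pitch, yaw] about the fixed x, y, z axes, in that order (R = Rz(yaw) Ry(pitch) Rx(roll)).
In Python, from station import ctrl gives the robot as it stands.
- The arm moves only by the tool jog_arm, never from a script. Its argument "rows" is one flat list of numbers, 7 for each row, row after row: the shift along the world's x, y, z in m, then the turn, a rotation vector about the world's x, y, z in degrees, then the closure, from 0 (fully open) to 1 (shut). A call has 1 to 8 rows; each row shifts and turns the commanded pose from where the row before left it; what a row does not reach is not made up. A row lasts 1/12 s, in which the tool goes at most 41.7 mm and 7.16 degrees, less where a joint would pass 70% of its speed; a pose out of reach is approached as far as the arm can. A call with a gripper value outside its range is refused whole. The fingers move at their own pace and stop on an object; "squeeze" is the grip in N (left out, the last holds). Time passes only in rows, so rows that do not move let the fingers close. It gives the time, the measured TCP pose, the force and the opening at its end, in the units of the state.
- ctrl.get_obs(): the state, without advancing time (a new reading comes with each control period).
- ctrl.camera(name): name is "scene" or "top" or "wrist"; returns (picture, depth): 480x640x3 uint8, red, green, blue; 480x640 float32, m along the optical axis (not along the pixel's ray), 0 where there is no reading.
- ctrl.camera_model(name): a dict with "K" (3x3 intrinsics, pixels), "dist" ([k1, k2, p1, p2, k3] as OpenCV has them; the pictures are not rectified), "extrinsics" (4x4, takes a point from camera to world coordinates). Camera axes: x right, y down, z forward; pixel columns grow to the right and rows downward; lengths in m; the calibration is good to about 2 mm. A picture is of the moment at which its call begins: read the wrist's pose just before it. camera_model takes no time and is no camera call; for the wrist camera it gives the pose at the moment of the call.
- ctrl.hand_in(): hands the job in, once; it reports no verdict.
The state is a dict: "time_s": time; "qpos": joint angles; "joint_vel": joint speeds; "tau": joint torques, N m; "ee_pos": TCP position; "eef_rot": TCP orientation; "force": force on the tool from outside, world axes, zero at the start; "moment": the same for the moment, N m; "grip_width": finger opening in m.
Only numpy, scipy, OpenCV 4.12 (cv2) and the standard library are available. Lean on these libraries where they do the work, as an engineer would, in place of code of your own. Each camera call takes 0.05 s, during which the arm holds its last target.

## Working session

There is one attempt and no reset: what is moved stays moved. The work goes in short steps, Python scripts to look and compute and a tool call to move; the robot and the scene stay as the last step left them, time stands still between calls to the robot, and variables do not carry over. Pictures are saved under pics/ and viewed, and the job is handed in when it is done.

Besides the shell and the picture viewer there is one more tool, called after "Call:" as name(argument=value, ...), one argument or row to a line, values as JSON. jog_arm: Moves the arm, as the interface text tells. Its arguments: {"type":"object","properties":{"rows":{"type":"array"},"squeeze":{"type":"number"}},"required":["rows"]}

```bash
ls -la; mkdir -p pics; python3 - <<'E'
from station import ctrl
import cv2
print(ctrl.get_obs())
print(ctrl.tcp_to_grasp)
for n in ["scene","top","wrist"]:
    m=ctrl.camera_model(n); print(n,m)
    im,d=ctrl.camera(n)
    cv2.imwrite(f"pics/{n}0.png",im[:,:,::-1])
E
```

```text
total 12
drwxr-xr-x  3 agent agent 4096 Dec  7 06:23 .
drwxr-xr-x 23 root  root  4096 Dec  7 06:23 ..
drwxr-xr-x  2 agent agent 4096 Dec  7 06:23 pics
{'time_s': 0.0, 'qpos': array([-1.17257934e+00,  3.00457066e-01,  1.52159594e+00, -1.82912702e-05,
        1.32071924e+00, -6.65732646e-02]), 'joint_vel': array([-0.00020001, -0.00078428,  0.0008385 , -0.00017087,  0.00016495,
        0.00076847]), 'tau': array([-1.46922888e-03, -5.31807911e+01, -3.52732265e+01,  7.07803736e-02,
        2.43907532e-02, -9.39868983e-05]), 'ee_pos': array([ 0.24642889, -0.49139669,  0.20488775]), 'eef_rot': array([-1.62235108,  1.56961661,  1.98403636]), 'force': array([0.1413214 , 0.29824338, 0.77382111]), 'moment': array([ 0.00759499, -0.01666118,  0.00462389]), 'grip_width': 0.09387862226207533}
0.0188
scene {'K': array([[591.87196489,   0.        , 313.65443984],
       [  0.        , 591.87196489, 237.57397934],
       [  0.        ,   0.        ,   1.        ]]), 'dist': array([-0.05217165,  0.        ,  0.        ,  0.        ,  0.        ]), 'extrinsics': array([[ 0.03919871,  0.62409478, -0.7803
[... 606 characters left out ...]
1691, -0.99222127,  1.35443756],
       [ 0.        ,  0.        ,  0.        ,  1.        ]])}
wrist {'K': array([[392.38999065,   0.        , 315.0063397 ],
       [  0.        , 392.38999065, 235.4538512 ],
       [  0.        ,   0.        ,   1.        ]]), 'dist': array([-0.03491271,  0.        ,  0.        ,  0.        ,  0.        ]), 'extrinsics': array([[ 4.47441650e-01, -8.68095748e-01, -2.14955209e-01,
         3.08523171e-01],
       [-8.94313095e-01, -4.34388891e-01, -1.07286435e-01,
        -4.60410498e-01],
       [-2.39256609e-04,  2.40241678e-01, -9.70713078e-01,
         3.84935933e-01],
       [ 0.00000000e+00,  0.00000000e+00,  0.00000000e+00,
         1.00000000e+00]])}
```

View pics/top0.png

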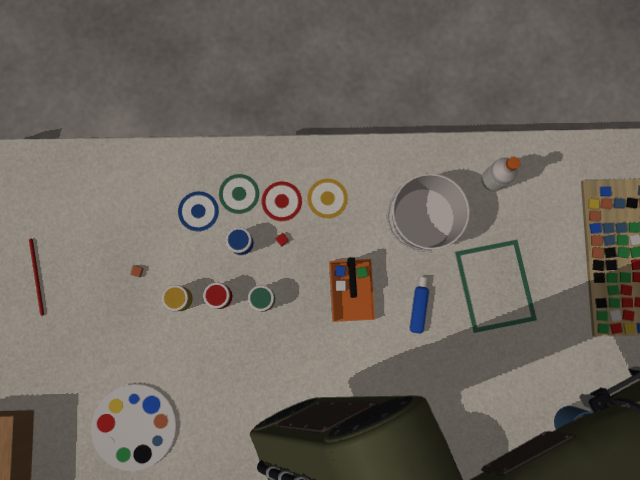

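View pics/scene0.png

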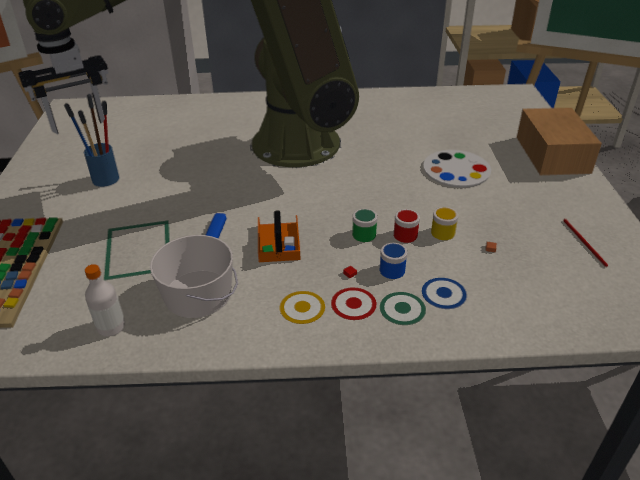

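View pics/wrist0.png

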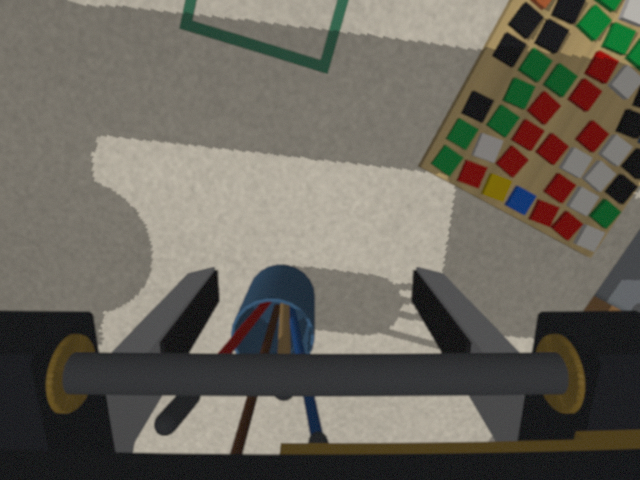

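The top view shows the pots standing: yellow (175,297), red (216,294), green (261,297), blue (239,240). It also shows the strays red (282,239) and brown (137,271), the tray (352,290), the tub (430,212) and the outline (495,285). The scene view agrees. I see no black stray yet.

```bash
cat > h.py <<'E'
from station import ctrl
import cv2, numpy as np
from scipy.spatial.transform import Rotation as R
def ray(m,uv,z):
    uv=np.array(uv,float).reshape(-1,1,2)
    n=cv2.undistortPoints(uv,m["K"],m["dist"]).reshape(-1,2)
    E=m["extrinsics"]; d=np.c_[n,np.ones(len(n))]@E[:3,:3].T; o=E[:3,3]
    return o+d*((z-o[2])/d[:,2])[:,None]
def snap(n,save=None):
    m=ctrl.camera_model(n); im,d=ctrl.camera(n)
    if save: cv2.imwrite(f"pics/{save}.png",im[:,:,::-1])
    return m,im,d
def masks(im):
    hsv=cv2.cvtColor(im,cv2.COLOR_RGB2HSV); h,s,v=[hsv[:,:,i].astype(int) for i in range(3)]
    return dict(red=((h<5)|(h>172))&(s>140)&(v>70), orange=(h>=6)&(h<15)&(s>180)&(v>80),
      brown=(h>=4)&(h<14)&(s>90)&(s<190)&(v>60), yellow=(h>18)&(h<30)&(s>140)&(v>80), green=(h>55)&(h<90)&(s>110)&(v>40),
      blue=(h>100)&(h<122)&(s>130)&(v>50), black=(v<35))
def blobs(mask,amin=15):
    c,_=cv2.findContours(mask.astype(np.uint8),cv2.RETR_EXTERNAL,cv2.CHAIN_APPROX_NONE)
    return sorted([k for k in c if cv2.contourArea(k)>=amin],key=cv2.contourArea,reverse=True)
E
python3 - <<'E'
from h import *
im=cv2.imread("pics/top0.png")[:,:,::-1].copy(); m=ctrl.camera_model("top")
for n,k in masks(im).items():
    k[380:]=0; k[:,575:]=0
    for c in blobs(k):
        (u,v),wh,a=cv2.minAreaRect(c)
        if min(u,v)<0: continue
        print(n,np.round((u,v)),np.round(wh,1),round(a),cv2.contourArea(c),"z0",ray(m,(u,v),0)[0,:2].round(3),"z55",ray(m,(u,v),.055)[0,:2].round(3))
big=cv2.resize(im[150:350,120:420],None,fx=2.6,fy=2.6,interpolation=cv2.INTER_CUBIC)
cv2.imwrite("pics/crop1.png",big[:,:,::-1])
E
```

```text
red [282. 201.] [38. 39.] 90 1165.5 z0 [0.638 0.103] z55 [0.627 0.1  ]
red [216. 295.] [19.1 19.8] 45 302.5 z0 [0.433 0.248] z55 [0.43 0.24]
red [ 35. 277.] [76.   2.5] 81 109.5 z0 [0.48  0.637] z55 [0.476 0.612]
red [282. 239.] [9.6 9.6] 53 78.0 z0 [0.553 0.104] z55 [0.545 0.101]
orange [352. 290.] [59.8 41.1] 87 1865.5 z0 [ 0.439 -0.048] z55 [ 0.436 -0.044]
orange [513. 163.] [11.1 13.3] 56 112.5 z0 [ 0.715 -0.414] z55 [ 0.7   -0.396]
brown [136. 271.] [10.7 10.2] 14 88.0 z0 [0.489 0.421] z55 [0.484 0.405]
brown [351. 290.] [60.8 42.6] 87 21.0 z0 [ 0.438 -0.047] z55 [ 0.435 -0.044]
yellow [328. 198.] [38. 39.] 90 1158.5 z0 [0.643 0.001] z55 [0.632 0.002]
yellow [174. 298.] [19. 20.] 90 306.0 z0 [0.429 0.339] z55 [0.426 0.326]
green [361. 272.] [9.  9.6] 79 70.0 z0 [ 0.477 -0.069] z55 [ 0.472 -0.065]
green [528. 312.] [17.  12.1] 77 29.0 z0 [ 0.383 -0.427] z55 [ 0.382 -0.408]
green [484. 328.] [ 6. 21.] 90 25.5 z0 [ 0.351 -0.33 ] z55 [ 0.351 -0.315]
green [506. 324.] [ 2.7 19.8] 79 20.0 z0 [ 0.358 -0.378] z55 [ 0.359 -0.361]
blue [198. 211.] [38. 39.] 90 1160.0 z0 [0.619 0.289] z55 [0.608 0.279]
blue [419. 309.] [13.3 45.9] 8 548.0 z0 [ 0.393 -0.192] z55 [ 0.392 -0.183]
blue [238. 239.] [18. 18.] 90 269.0 z0 [0.555 0.2  ] z55 [0.547 0.193]
blue [340. 271.] [9.2 9.6] 11 72.5 z0 [ 0.481 -0.022] z55 [ 0.476 -0.02 ]
black [351. 277.] [38.3  7.2] 87 191.5 z0 [ 0.466 -0.048] z55 [ 0.462 -0.044]
```

View pics/crop1.png

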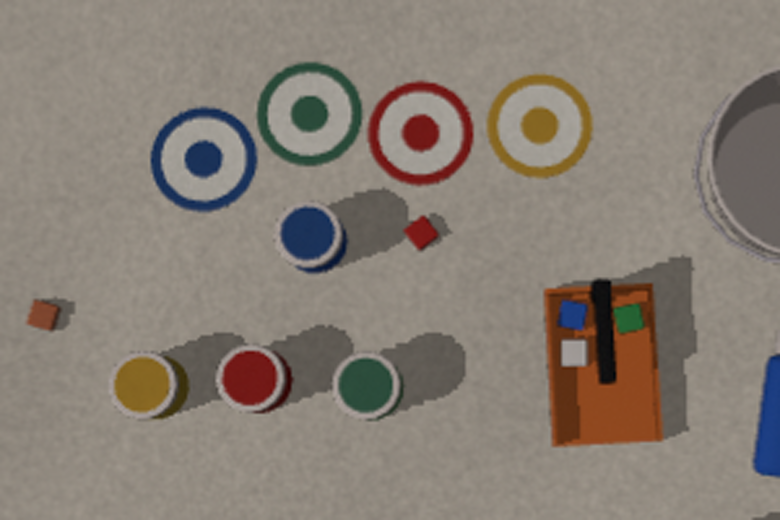

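```bash
python3 - <<'E'
from h import *
m=ctrl.camera_model("top"); ms=ctrl.camera_model("scene")
im=cv2.imread("pics/top0.png")[:,:,::-1].copy(); sc=cv2.imread("pics/scene0.png")[:,:,::-1].copy()
hsv=cv2.cvtColor(im,cv2.COLOR_RGB2HSV)
# outline
k=((hsv[:,:,0]>50)&(hsv[:,:,0]<95)&(hsv[:,:,1]>70)); k[:,:450]=0;k[:,550:]=0;k[:230]=0;k[345:]=0
k=cv2.morphologyEx(k.astype(np.uint8),cv2.MORPH_CLOSE,np.ones((3,3)))
c=blobs(k)[0]; P=ray(m,c.reshape(-1,2),0)[:,:2].astype(np.float32)
r=cv2.minAreaRect(P); print("outline",r, cv2.boxPoints(r).round(3).tolist())
# handle
b=masks(im)["black"]; b[380:]=0;b[:,575:]=0
c=blobs(b)[0]; P=ray(m,c.reshape(-1,2),.076)[:,:2].astype(np.float32); r=cv2.minAreaRect(P); print("handle",r,cv2.boxPoints(r).round(3).tolist())
print("floor front",ray(m,[(332.7,321.2),(374.6,318.5)],0.0).round(4).tolist())
print("back top",ray(m,[(120+545/2.6,150+290/2.6),(120+652/2.6,150+283/2.6)],0.027).round(4).tolist())
# strays with top face z=.012
for n in("red","brown"):
  for c in blobs(masks(im)[n]):
    (u,v),wh,a=cv2.minAreaRect(c)
    if cv2.contourArea(c)<120 and max(wh)<14 and u<300:
      P=ray(m,c.reshape(-1,2),.008)[:,:2].astype(np.float32); print(n,cv2.minAreaRect(P))
# scene
for n,k in masks(sc).items():
    k[:130]=0;k[370:]=0; k[:, :60]=0
    for c in blobs(k,12):
        (u,v),wh,a=cv2.minAreaRect(c); print("scene",n,np.round((u,v)),np.round(wh,1),round(a),ray(ms,(u,v),0.006)[0,:2].round(3))
print(R.from_euler('xyz',ctrl.get_obs()["eef_rot"]).as_matrix().round(3))
# tub rim from depth in top
d=None
E
```

```text
outline ((0.44224482774734497, -0.3605011999607086), (0.1782083660364151, 0.13805529475212097), 10.211018562316895) [[0.34200000762939453, -0.30799999833106995], [0.367000013589859, -0.4440000057220459], [0.5419999957084656, -0.4129999876022339], [0.5180000066757202, -0.2770000100135803]]
handle ((0.46060770750045776, -0.04306573048233986), (0.07900968194007874, 0.014945801347494125), 1.747490406036377) [[0.42100000381469727, -0.03700000047683716], [0.42100000381469727, -0.052000001072883606], [0.5, -0.04899999871850014], [0.5, -0.03400000184774399]]
floor front [[0.3711, -0.0045, 0.0], [0.3752, -0.0954, 0.0]]
back top [[0.4983, 0.0001, 0.027], [0.5025, -0.0885, 0.027]]
red ((0.5517787337303162, 0.10343357920646667), (0.021196715533733368, 0.020965732634067535), 36.19511032104492)
brown ((0.4878458082675934, 0.41861557960510254), (0.023117274045944214, 0.021956155076622963), 76.9742202758789)
scene red [353. 304.] [31. 44.] 90 [0.647 0.103]
scene red [408. 233.] [18. 21.] 90 [0.431 0.246]
scene red [407. 216.] [11. 18.] 90 [0.365 0.255]
scene red [350. 271.] [11.3 10.6] 45 [0.552 0.1
[... 932 characters left out ...]
7]
scene blue [ 99. 155.] [60.7 26.4] 74 [ 0.038 -0.544]
scene blue [392. 269.] [25.  19.3] 5 [0.549 0.194]
scene blue [216. 225.] [12.8 25.4] 22 [ 0.374 -0.189]
scene blue [394. 250.] [12. 20.] 90 [0.489 0.207]
scene blue [446. 176.] [ 6. 13.] 90 [0.203 0.384]
scene blue [290. 248.] [5. 9.] 90 [ 0.467 -0.02 ]
scene blue [462. 178.] [3. 6.] 90 [0.216 0.421]
scene black [278. 231.] [40.2  5.6] 86 [ 0.407 -0.047]
scene black [569. 366.] [  2.1 141.2] 87 [0.824 0.468]
scene black [444. 156.] [ 5. 11.] 90 [0.102 0.401]
scene black [307. 146.] [25.3  2.6] 81 [0.025 0.032]
scene black [284. 145.] [ 2.5 29.2] 6 [ 0.016 -0.033]
[[-0.     0.448 -0.894]
 [ 0.001 -0.894 -0.448]
 [-1.    -0.001 -0.   ]]
```

Call:
jog_arm(
  rows=[0.01,0.038,0,0,0,2.1,0.5,0.01,0.038,0,0,0,2.1,0.5,0.01,0.038,0,0,0,2.1,0.5,0.01,0.038,0,0,0,2.1,0.5,0.01,0.038,0,0,0,2.1,0.5,0.01,0.038,0,0,0,2.1,0.5,0.01,0.038,0,0,0,2.1,0.5,0.01,0.038,0,0,0,2.1,0.5],
  squeeze=20,
)

```text
time_s: 0.82
ee_pos: [0.3264, -0.1858, 0.2054]
eef_rot: [2.132, 1.571, -0.251]
force: [1.6, -0.3, 0.5]
grip_width: 0.0477
```

Call:
jog_arm(
  rows=[0.01,0.038,0,0,0,2.1,0.5,0.01,0.038,0,0,0,2.1,0.5,0.01,0.038,0,0,0,2.1,0.5,0.01,0.038,0,0,0,2.1,0.5,0.01,0.038,0,0,0,2.1,0.5,0.01,0.038,0,0,0,2.1,0.5,0.01,0.038,0,0,0,2.1,0.5,0.01,0.038,0,0,0,2.1,0.5],
)

```text
time_s: 1.48
ee_pos: [0.4064, 0.1185, 0.2055]
eef_rot: [2.111, 1.571, 0.022]
force: [1.1, -1.2, 0.6]
grip_width: 0.047
```

Call:
jog_arm(
  rows=[0.01,0.038,0,0,0,2.1,0.5,0.01,0.038,0,0,0,2.1,0.5,0.01,0.038,0,0,0,2.1,0.5,0.01,0.038,0,0,0,2.1,0.5,0.01,0.038,0,0,0,2.1,0.5,0.01,0.038,0,0,0,2.1,0.5,0.01,0.038,0,0,0,2.1,0.5,0,0,0,0,0,0,0.5],
)

```text
time_s: 2.15
ee_pos: [0.4764, 0.3871, 0.2034]
eef_rot: [-1.045, 1.569, -2.873]
force: [-1.1, -0.7, 0.4]
grip_width: 0.0471
```

```bash
python3 - <<'E'
from h import *
m,im,d=snap("top","top1"); w,wi,wd=snap("wrist","wrist1")
M=R.from_euler('xyz',ctrl.get_obs()["eef_rot"]).as_matrix(); print(ctrl.get_obs()["ee_pos"],np.degrees(np.arctan2(M[1,1],M[0,1])))
for c in blobs(masks(wi)["brown"],150):
    P=ray(w,c.reshape(-1,2),.008)[:,:2].astype(np.float32); print(cv2.minAreaRect(P),cv2.minAreaRect(c))
for c in blobs(masks(im)["black"],20)[:12]: print(cv2.minAreaRect(c))
E
```

```text
[0.47610533 0.38305951 0.20415094] -14.98629658645794
((0.16910628974437714, 0.36272871494293213), (0.029080359265208244, 0.028802540153265), 3.3817296028137207) ((39.5, 305.5000305175781), (28.174455642700195, 23.702320098876953), 26.56505012512207)
((0.48783013224601746, 0.4198046326637268), (0.022101229056715965, 0.021818362176418304), 71.05281066894531) ((317.71319580078125, 173.0152130126953), (22.94154930114746, 23.440279006958008), 4.085616588592529)
((153.85943603515625, 360.1725158691406), (342.5403747558594, 110.44409942626953), 59.19548797607422)
((348.5, 464.0), (65.0, 30.0), 0.0)
((59.23243713378906, 260.6946105957031), (68.74256896972656, 63.37550354003906), 53.97262954711914)
((351.8575744628906, 277.00811767578125), (38.28041458129883, 6.446627140045166), 86.72950744628906)
((100.8000259399414, 435.1000671386719), (60.821044921875, 4.919349670410156), 63.43495178222656)
((598.010009765625, 264.92999267578125), (10.18233871459961, 9.192388534545898), 8.130102157592773)
((631.5499267578125, 202.6499786376953), (10.040916442871094, 8.7681245803833), 8.130102157592773)
((599.0, 277.0), (9.055386543273926, 9.717975616455078), 83.6598129272461)
((610.8692626953125, 264.9538879394531), (9.054535865783691, 9.426640510559082), 82.87498474121094)
((610.0, 252.0), (8.0, 10.0), 90.0)
((601.0, 303.0), (8.0, 10.0), 90.0)
((609.5499267578125, 455.4975280761719), (32.69818878173828, 4.378591060638428), 42.137596130371094)
```

View pics/top1.png

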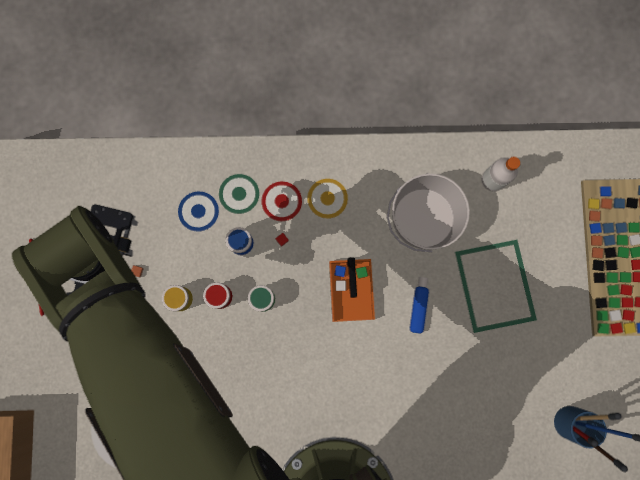

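View pics/wrist1.png

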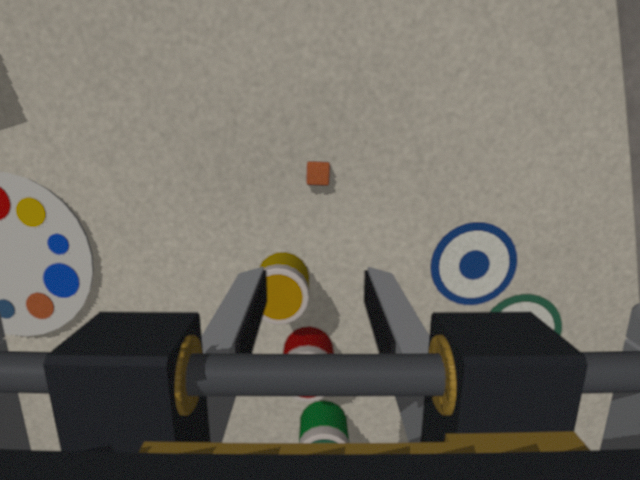

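The top view shows no black stray now that the arm has moved (the dark squares at x > 590 px belong to the board). The wrist view shows the brown piece at (318,173), square to the jaws.

Call:
jog_arm(
  rows=[0.012,0.036,0,0,0,0,0.5,0,0,-0.04,0,0,0,0.5,0,0,-0.04,0,0,0,0.5,0,0,-0.04,0,0,0,0.5,0,0,-0.035,0,0,0,0.5,0,0,-0.025,0,0,0,0.5,0,0,-0.015,0,0,0,0.5,0,0,-0.004,0,0,0,0.5],
)

```text
time_s: 2.92
ee_pos: [0.4876, 0.4162, 0.0039]
eef_rot: [-0.637, 1.566, -2.472]
force: [0.6, -0.4, -0.1]
grip_width: 0.0468
```

Call:
jog_arm(
  rows=[0,0,0,0,0,0,0.9,0,0,0,0,0,0,0.9,0,0,0,0,0,0,0.9,0,0,0,0,0,0,0.9],
)

```text
time_s: 3.25
ee_pos: [0.4891, 0.4186, 0.008]
eef_rot: [2.48, 1.569, 0.646]
force: [-0.6, -0.1, 0.1]
grip_width: 0.0239
```

Call:
jog_arm(
  rows=[0,0,-0.002,0,0,0,1,0,0,0,0,0,0,1,0,0,0,0,0,0,1],
)

```text
time_s: 3.5
ee_pos: [0.4893, 0.419, 0.0065]
eef_rot: [2.477, 1.568, 0.644]
force: [-1.1, -1.5, 9.8]
grip_width: 0.0219
```

Call:
jog_arm(
  rows=[0,0,0.02,0,0,0,1,0,0,0.04,0,0,0,1,0,0,0.04,0,0,0,1,-0.008,-0.04,0,0,0,1.4,1,-0.008,-0.04,0,0,0,1.4,1,-0.008,-0.04,0,0,0,1.4,1,-0.008,-0.04,0,0,0,1.4,1,-0.008,-0.04,0,0,0,1.4,1],
)

```text
time_s: 4.17
ee_pos: [0.4479, 0.2168, 0.1051]
eef_rot: [2.069, 1.569, 0.359]
force: [0.7, -0.6, 0.5]
grip_width: 0.0218
```

Call:
jog_arm(
  rows=[-0.008,-0.04,0,0,0,1.4,1,-0.008,-0.04,0,0,0,1.4,1,-0.008,-0.04,0,0,0,1.4,1,-0.008,-0.04,0,0,0,1.4,1,-0.008,-0.04,0,0,0,1.4,1,-0.008,-0.04,0,0,0,1.4,1,-0.008,-0.04,0,0,0,1.4,1,0,0,0,0,0,0,1],
)

```text
time_s: 4.83
ee_pos: [0.3916, -0.0669, 0.1052]
eef_rot: [0.844, 1.569, -0.701]
force: [0.0, -0.3, 0.2]
grip_width: 0.0217
```

```bash
python3 - <<'E'
from h import *
w,wi,wd=snap("wrist","wrist2")
o=ctrl.get_obs(); M=R.from_euler('xyz',o["eef_rot"]).as_matrix(); print(o["ee_pos"],np.degrees(np.arctan2(M[1,1],M[0,1])),o["grip_width"],o["force"])
E
```

```text
[ 0.39220727 -0.06452567  0.10516818] 1.426051781339923 0.021637871390200614 [ 0.17837991 -0.09575585  0.83364527]
```

View pics/wrist2.png

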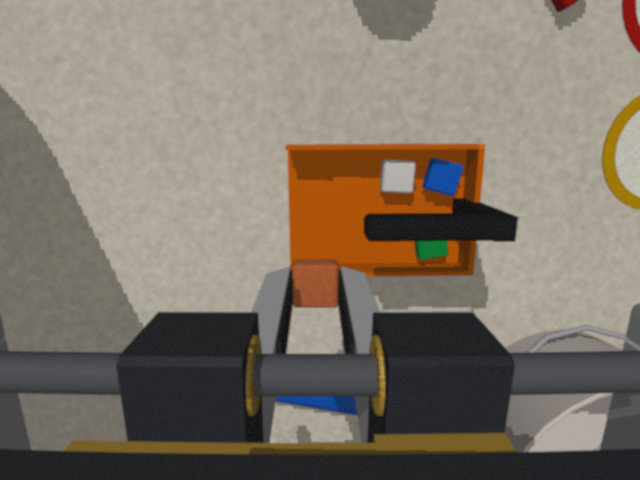

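The brown piece is held squarely at (315,283), in front of the tray's open floor.

Call:
jog_arm(
  rows=[0,-0.003,-0.03,0,0,0,1,0,0,-0.03,0,0,0,1,0,0,-0.02,0,0,0,1,0,0,-0.01,0,0,0,1,0,0,-0.002,0,0,0,1,0,0,0,0,0,0,1,0,0,0,0,0,0,0.64,0,0,0,0,0,0,0.64],
)

```text
time_s: 5.55
ee_pos: [0.3932, -0.0645, 0.0134]
eef_rot: [1.306, 1.569, -0.234]
force: [-0.4, -0.3, -0.2]
grip_width: 0.0314
```

Call:
jog_arm(
  rows=[0,0,0,0,0,0,0.64,0,0,0.02,0,0,0,0.64,0,0,0.03,0,0,0,0.6,0,0,0.04,0,0,0,0.6,0.01,0.02,0.04,0,0,5,0.5,0.02,0.035,0.02,0,0,5,0.5,0.02,0.035,0,0,0,5,0.5,0,0,0,0,0,0,0.5],
)

```text
time_s: 6.22
ee_pos: [0.4427, 0.0251, 0.1594]
eef_rot: [1.416, 1.566, 0.146]
force: [-0.8, -0.9, -0.4]
grip_width: 0.0469
```

```bash
python3 - <<'E'
from h import *
w,wi,wd=snap("wrist","wrist3")
o=ctrl.get_obs(); M=R.from_euler('xyz',o["eef_rot"]).as_matrix(); print(o["ee_pos"],np.degrees(np.arctan2(M[1,1],M[0,1])),o["grip_width"],o["force"])
for c in blobs(masks(wi)["red"],150):
    P=ray(w,c.reshape(-1,2),.008)[:,:2].astype(np.float32); print(cv2.minAreaRect(P),cv2.minAreaRect(c))
E
```

```text
[0.44108794 0.02316989 0.15821817] 17.007911824965287 0.04693032669361409 [-0.52212041 -0.85627343 -0.21249872]
((0.6338778734207153, 0.10413515567779541), (0.08658880740404129, 0.08537199348211288), 17.042341232299805) ((552.25, 198.25), (91.2167739868164, 104.65180206298828), 45.0)
((0.5512491464614868, 0.10447180271148682), (0.02272637188434601, 0.02221311256289482), 36.072540283203125) ((465.45001220703125, 169.85000610351562), (25.930675506591797, 28.144269943237305), 71.56504821777344)
```

View pics/wrist3.png

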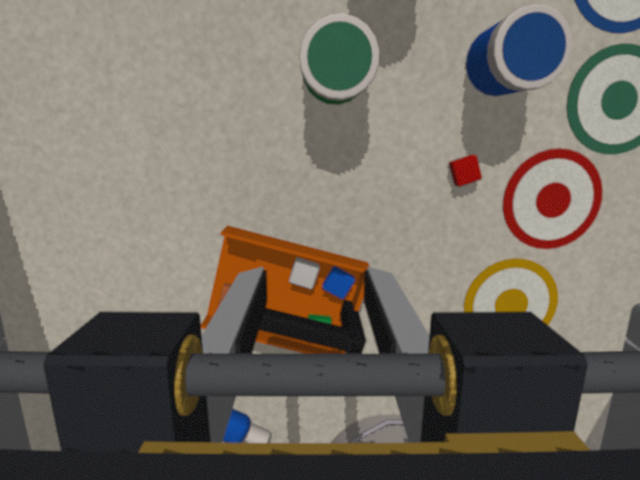

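The wrist view shows the red piece at (465,170), which puts it at (0.551, 0.104). The brown piece is hidden behind the finger.

Call:
jog_arm(
  rows=[0.03,0.022,0,0,0,5,0.5,0.03,0.022,0,0,0,5,0.5,0.03,0.022,0,0,0,5,0.5,0.02,0.015,-0.02,0,0,4,0.5,0,0,-0.04,0,0,0,0.5,0,0,-0.04,0,0,0,0.5,0,0,-0.03,0,0,0,0.5,0,0,-0.015,0,0,0,0.5],
)

```text
time_s: 6.93
ee_pos: [0.5478, 0.1008, 0.0084]
eef_rot: [-2.053, 1.565, -3.001]
force: [-0.7, -0.5, -0.9]
grip_width: 0.0467
```

Call:
jog_arm(
  rows=[0,0,-0.008,0,0,0,0.5,0,0,0,0,0,0,0.5,0,0,0,0,0,0,0.5],
)

```text
time_s: 7.18
ee_pos: [0.5505, 0.1015, 0.0052]
eef_rot: [1.005, 1.57, 0.057]
force: [0.3, 1.2, 0.3]
grip_width: 0.0472
```

Call:
jog_arm(
  rows=[0,0.002,-0.001,0,0,0,1,0,0,0,0,0,0,1,0,0,0,0,0,0,1,0,0,0,0,0,0,1,0,0,0,0,0,0,1,0,0,0.03,0,0,0,1,0,0,0.04,0,0,0,1,0,0,0.03,0,0,0,1],
)

```text
time_s: 7.85
ee_pos: [0.5502, 0.104, 0.1057]
eef_rot: [1.044, 1.57, 0.097]
force: [0.2, 0.3, 0.7]
grip_width: 0.0218
```

Call:
jog_arm(
  rows=[-0.023,-0.018,0,0,0,-4.9,1,-0.023,-0.018,0,0,0,-4.9,1,-0.023,-0.018,0,0,0,-4.9,1,-0.023,-0.018,0,0,0,-4.9,1,-0.023,-0.018,0,0,0,-4.9,1,-0.023,-0.019,0,0,0,-4.9,1,-0.021,-0.02,0,0,0,-4.9,1,0,0,0,0,0,0,1],
)

```text
time_s: 8.52
ee_pos: [0.3885, -0.0268, 0.1033]
eef_rot: [-1.213, 1.57, -2.766]
force: [-0.6, -0.5, 0.1]
grip_width: 0.0217
```

```bash
python3 - <<'E'
from h import *
w,wi,wd=snap("wrist","wrist4")
o=ctrl.get_obs(); M=R.from_euler('xyz',o["eef_rot"]).as_matrix(); print(o["ee_pos"],np.degrees(np.arctan2(M[1,1],M[0,1])),o["grip_width"],o["force"])
E
```

```text
[ 0.39025078 -0.02600584  0.10369732] 1.2635563951561495 0.022057421473565587 [0.41606444 0.64934904 0.27990635]
```

View pics/wrist4.png

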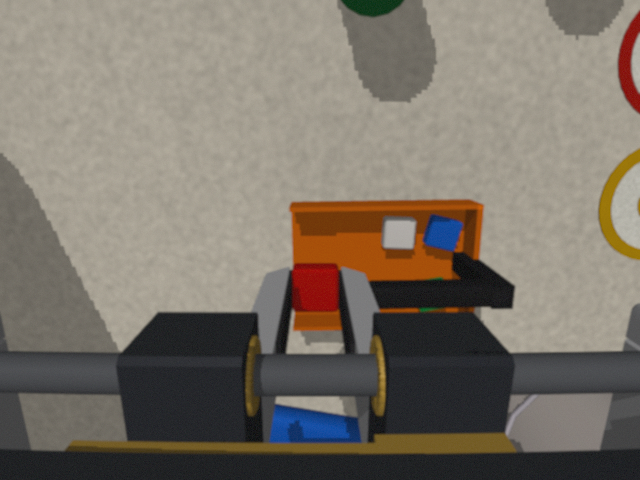

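Call:
jog_arm(
  rows=[0.001,0.002,-0.03,0,0,0,1,0,0,-0.03,0,0,0,1,0,0,-0.02,0,0,0,1,0,0,-0.009,0,0,0,1,0,0,-0.001,0,0,0,1,0,0,0,0,0,0,1,0,0,0,0,0,0,0.64,0,0,0,0,0,0,0.64],
)

```text
time_s: 9.23
ee_pos: [0.393, -0.0231, 0.0144]
eef_rot: [1.402, 1.569, -0.144]
force: [0.5, 0.3, 0.6]
grip_width: 0.0318
```

Call:
jog_arm(
  rows=[0,0,0,0,0,0,0.64,0,0,0.02,0,0,0,0.64,0,0,0.03,0,0,0,0.6,0,0,0.04,0,0,0,0.5,0,0,0.04,0,0,7,0.5,-0.01,0,0.04,0,0,7,0.5,-0.01,0,0.02,0,0,7,0.5,0,0,0,0,0,7,0.5],
)

```text
time_s: 9.9
ee_pos: [0.3727, -0.0232, 0.2083]
eef_rot: [0.888, 1.563, -0.163]
force: [0.2, 0.2, 0.0]
grip_width: 0.0473
```

```bash
python3 - <<'E'
from h import *
w,wi,wd=snap("wrist","wrist5"); m,im,d=snap("top","top5"); s,si,_=snap("scene","scene5")
o=ctrl.get_obs(); M=R.from_euler('xyz',o["eef_rot"]).as_matrix(); print(o["ee_pos"],np.degrees(np.arctan2(M[1,1],M[0,1])),o["grip_width"],o["force"])
a=cv2.resize(im[150:350,150:450],(400,267)); b=cv2.resize(si[180:320,200:440],(400,233)); 
x=np.vstack([a,b]);y=cv2.resize(wi,(400,300)); y=np.vstack([y,np.zeros((200,400,3),np.uint8)])
cv2.imwrite("pics/c5.png",np.hstack([x,y])[:,:,::-1])
E
```

```text
[ 0.37210648 -0.02304697  0.20368589] 29.24647222325573 0.04710880862381444 [ 0.5552188   0.23461929 -0.45414298]
```

View pics/c5.png

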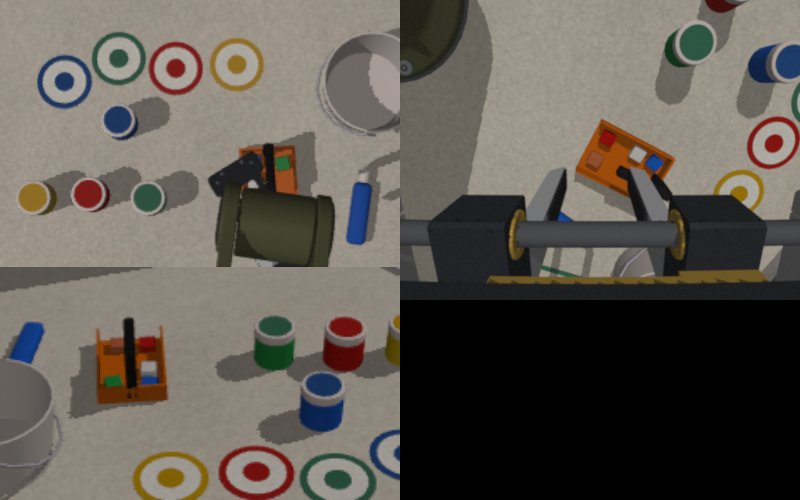

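All five pieces lie in the tray, with red and brown at the front and the other three at the back. Next I grip the handle.

Call:
jog_arm(
  rows=[0.011,-0.004,0,0,0,7,0.5,0.011,-0.004,0,0,0,7,0.5,0.011,-0.004,0,0,0,7,0.5,0.011,-0.004,0,0,0,7,0.5,0.011,-0.003,0,0,0,7,0.5,0.011,-0.003,0,0,0,7,0.5,0,0,0,0,0,7,0.5,0,0,0,0,0,7,0.5],
)

```text
time_s: 10.72
ee_pos: [0.4382, -0.0451, 0.2022]
eef_rot: [3.025, 1.568, 2.946]
force: [-0.5, 0.3, 0.3]
grip_width: 0.0469
```

Call:
jog_arm(
  rows=[0,0,0,0,0,7,0.5,0,0,-0.03,0,0,0,0.5,0,0,-0.03,0,0,0,0.5,0,0,0,0,0,0,0.5,0,0,0,0,0,0,0.5],
)

```text
time_s: 11.13
ee_pos: [0.4375, -0.0449, 0.1425]
eef_rot: [2.913, 1.567, 2.952]
force: [-0.7, -0.3, 0.6]
grip_width: 0.0467
```

```bash
python3 - <<'E'
from h import *
w,wi,wd=snap("wrist","wrist6")
o=ctrl.get_obs(); M=R.from_euler('xyz',o["eef_rot"]).as_matrix(); print(o["ee_pos"],np.degrees(np.arctan2(M[1,1],M[0,1])),M[:,0].round(3),o["qpos"].round(2))
E
```

```text
[ 0.43832449 -0.04507082  0.14390984] 92.29375777391076 [-0.001  0.    -1.   ] [-0.19  0.12  1.89  0.    1.13 -1.8 ]
```

View pics/wrist6.png

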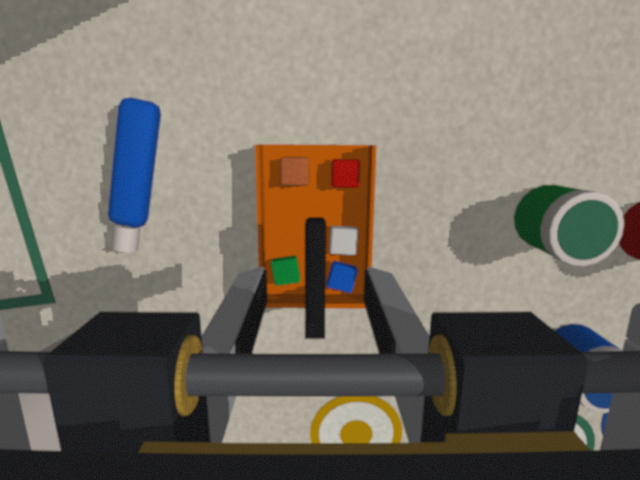

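The handle at (315,280) is centred between the fingers, with all five pieces in view.

Call:
jog_arm(
  rows=[0,0,-0.04,0,0,0,0.5,0,0,-0.035,0,0,0,0.5,0,0,-0.018,0,0,0,0.5,0,0,-0.002,0,0,0,0.5,0,0,0,0,0,0,1,0,0,0,0,0,0,1,0,0,0,0,0,0,1,0,0,0,0,0,0,1],
  squeeze=45,
)

```text
time_s: 11.85
ee_pos: [0.439, -0.0452, 0.0498]
eef_rot: [-0.236, 1.568, -0.194]
force: [-0.3, 0.1, 0.5]
grip_width: 0.0238
```

Call:
jog_arm(
  rows=[0,0,0,0,0,0,1,0,0,0,0,0,0,1,0,0,0.005,0,0,0,1,0,0,0.01,0,0,0,1,0,0,0.015,0,0,0,1,0,0,0.01,0,0,0,1,0,0,0,0,0,0,1],
)

```text
time_s: 12.43
ee_pos: [0.4392, -0.0452, 0.0906]
eef_rot: [-0.226, 1.567, -0.184]
force: [0.7, -0.5, -2.6]
grip_width: 0.0136
```

```bash
python3 - <<'E'
from h import *
w,wi,wd=snap("wrist","wrist7"); m,im,d=snap("top","top7")
o=ctrl.get_obs(); M=R.from_euler('xyz',o["eef_rot"]).as_matrix(); print(o["ee_pos"],np.degrees(np.arctan2(M[1,1],M[0,1])),o["force"],o["grip_width"])
# tub rim circle via depth
P=[]
for v in range(160,270):
  for u in range(370,490):
    if d[v,u]>0:
      n=cv2.undistortPoints(np.array([[[u,v]]],float),m["K"],m["dist"]).ravel()
      p=m["extrinsics"]@np.array([n[0]*d[v,u],n[1]*d[v,u],d[v,u],1]); P.append(p[:3])
P=np.array(P); q=P[(P[:,2]>.08)&(P[:,2]<.1)&(np.hypot(P[:,0]-.6,P[:,1]+.2)<.13)]
A=np.c_[2*q[:,:2],np.ones(len(q))]; s=np.linalg.lstsq(A,(q[:,:2]**2).sum(1),rcond=None)[0]
print("tub",len(q),s[:2],np.sqrt(s[2]+s[:2]@s[:2]),cv2.minEnclosingCircle(q[:,:2].astype(np.float32)))
E
```

```text
[ 0.43819709 -0.0450751   0.08853057] 92.42881924895116 [ 0.7302779  -0.15973517 -3.50130238] 0.013893545284543144
tub 640 [ 0.59307638 -0.20838103] 0.07710087679920723 ((0.5919201970100403, -0.2087898999452591), 0.08143678307533264)
```

View pics/wrist7.png

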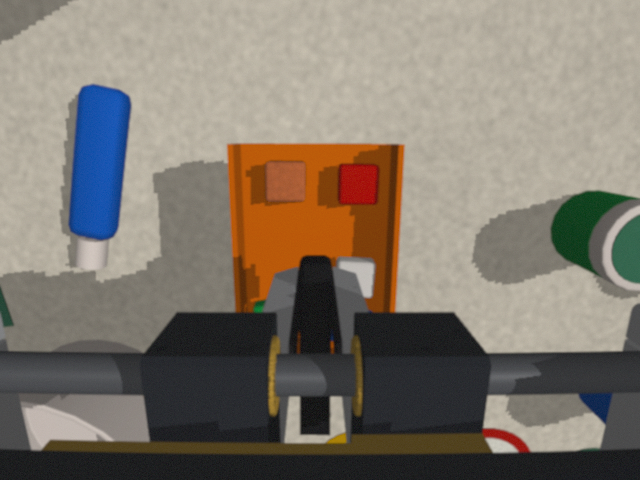

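The tray is held level with all its pieces. I'll carry it to the tub, whose centre measures (0.593, -0.208).

Call:
jog_arm(
  rows=[0,0,0.015,0,0,0,1,0,0,0.025,0,0,0,1,0,0,0.025,0,0,0,1,0.005,-0.005,0.02,0,0,-1,1,0.012,-0.012,0.012,0,0,-2,1,0.017,-0.017,0,0,0,-2.5,1,0.02,-0.02,0,0,0,-3,1,0.02,-0.02,0,0,0,-3,1],
)

```text
time_s: 13.2
ee_pos: [0.5127, -0.1198, 0.1847]
eef_rot: [2.969, 1.57, 2.808]
force: [0.5, 0.1, -3.0]
grip_width: 0.0131
```

Call:
jog_arm(
  rows=[0.02,-0.02,0,0,0,-3,1,0.02,-0.02,0,0,0,-3,1,0.02,-0.02,0,0,0,-2,1,0.02,-0.017,0,0,0,-1,1,0.013,-0.012,0,0,0,-1,1,0.007,-0.006,0,0,0,0,1,0,0,0,0,0,0,1,0,0,0,0,0,0,1],
)

```text
time_s: 13.87
ee_pos: [0.6117, -0.2139, 0.1839]
eef_rot: [3.059, 1.569, 2.726]
force: [-0.0, -0.5, -2.1]
grip_width: 0.0133
```

```bash
python3 - <<'E'
from h import *
s,si,_=snap("scene","scene8"); w,wi,wd=snap("wrist","wrist8")
o=ctrl.get_obs(); M=R.from_euler('xyz',o["eef_rot"]).as_matrix(); print(o["ee_pos"],np.degrees(np.arctan2(M[1,1],M[0,1])),M[:,0].round(3),o["force"],o["grip_width"],o["qpos"].round(2))
cv2.imwrite("pics/c8.png",np.hstack([cv2.resize(si,(400,300)),cv2.resize(wi,(400,300))])[:,:,::-1])
E
```

```text
[ 0.61164793 -0.21347901  0.18487461] 70.95393412113388 [-0.001  0.    -1.   ] [ 0.31718723 -0.35497099 -2.13350768] 0.013555307495605646 [-0.39  0.54  1.24  0.    1.37 -1.63]
```

View pics/c8.png

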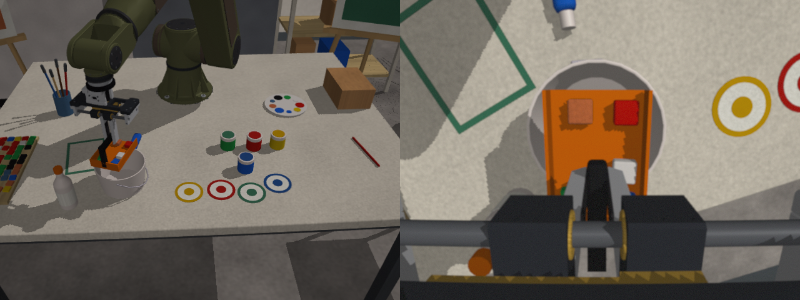

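The tray sits over the tub, with all pieces in it. Next I lower it and tip.

Call:
jog_arm(
  rows=[0,0,-0.018,0,0,0,1,0,0,-0.014,-0.65,-1.9,0,1,0,0,0,-1.3,-3.8,0,1,0,0,0,-1.6,-4.7,0,1,0,0,0,-1.6,-4.7,0,1,0,0,0,-1.6,-4.7,0,1,0,0,0,-1.6,-4.7,0,1,0,0,0,-1.6,-4.7,0,1],
)

```text
time_s: 14.63
ee_pos: [0.6115, -0.2134, 0.1541]
eef_rot: [0.004, 1.028, -0.329]
force: [1.7, 0.1, -1.6]
grip_width: 0.0135
```

Call:
jog_arm(
  rows=[0,0,0,-1.6,-4.7,0,1,0,0,0,-1.6,-4.7,0,1,0,0,0,-1.6,-4.7,0,1,0,0,0,-1.6,-4.7,0,1,0,0,0,-1.6,-4.7,0,1,0,0,0,-1.3,-3.8,0,1,0,0,0,0,0,0,1,0,0,0,0,0,0,1],
)

```text
time_s: 15.3
ee_pos: [0.6224, -0.202, 0.1711]
eef_rot: [0.003, 0.664, -0.326]
force: [0.1, -0.5, -1.7]
grip_width: 0.0133
```

```bash
python3 - <<'E'
from h import *
s,si,_=snap("scene","scene9"); w,wi,wd=snap("wrist","wrist9")
o=ctrl.get_obs(); M=R.from_euler('xyz',o["eef_rot"]).as_matrix(); print(o["ee_pos"],np.degrees(np.arctan2(M[1,1],M[0,1])),M[:,0].round(3),o["force"],o["grip_width"],o["qpos"].round(2))
cv2.imwrite("pics/c9.png",np.hstack([cv2.resize(si[160:340,60:300],(400,300)),cv2.resize(wi,(400,300))])[:,:,::-1])
E
```

```text
[ 0.62245068 -0.20258738  0.17080328] 71.2239089186221 [ 0.746 -0.252 -0.617] [ 0.98984217 -0.09354414 -1.76072399] 0.013722832408378394 [-0.39  0.24  1.96  0.92  0.07 -2.53]
```

View pics/c9.png

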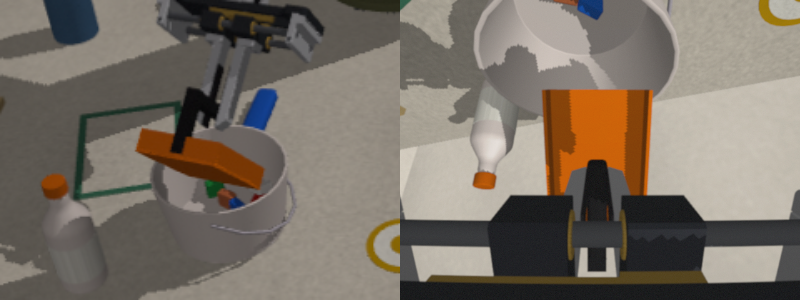

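```bash
python3 - <<'E'
from h import *
m,im,d=snap("top","top9")
a=cv2.resize(im[140:300,340:540],None,fx=4,fy=3.7,interpolation=cv2.INTER_CUBIC)
w=cv2.imread("pics/wrist9.png")[:,:,::-1]
cv2.imwrite("pics/c9b.png",a[:,:,::-1]); cv2.imwrite("pics/c9c.png",cv2.resize(w[:320],(800,400))[:,:,::-1])
E
```

```text
(no output)
```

View pics/c9b.png

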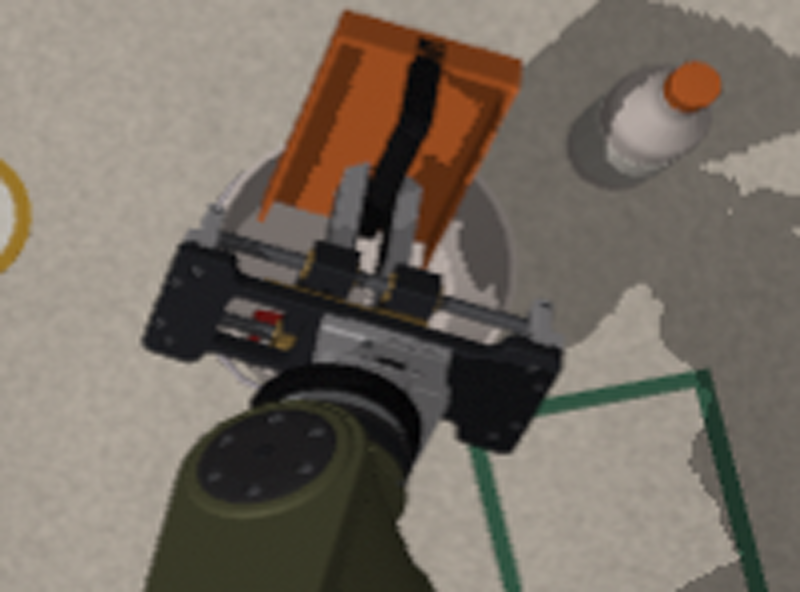

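View pics/c9c.png

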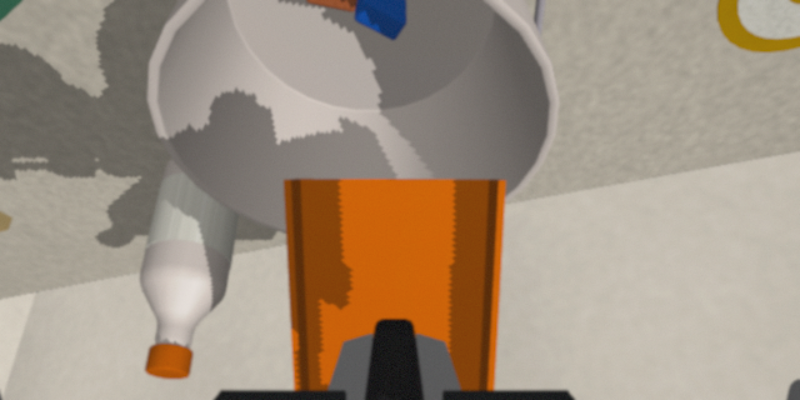

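The tray is empty in both the top view (its back half) and the wrist view (its front half), and pieces are visible in the tub. I'll lift it and level it.

Call:
jog_arm(
  rows=[0,0,0.01,0,0,0,1,0,0,0.02,0.6,1.9,0,1,0,0,0.02,1,2.8,0,1,0,0,0.02,1.6,4.7,0,1,0,0,0,1.6,4.7,0,1,0,0,0,1.6,4.7,0,1,0,0,0,1.6,4.7,0,1,0,0,0,1.6,4.7,0,1],
)

```text
time_s: 16.12
ee_pos: [0.6253, -0.1989, 0.2178]
eef_rot: [0.043, 1.134, -0.284]
force: [-0.9, 0.0, -2.8]
grip_width: 0.0134
```

Call:
jog_arm(
  rows=[0,0,0,1.6,4.7,0,1,0,0,0,1.6,4.7,0,1,0,0,0,1.6,4.7,0,1,0,0,0,1.6,4.7,0,1,0,0,0,0,0,0,1,0,0,0,0,0,0,1],
)

```text
time_s: 16.62
ee_pos: [0.6261, -0.1988, 0.2163]
eef_rot: [0.211, 1.473, -0.12]
force: [0.6, -0.0, -1.9]
grip_width: 0.0137
```

```bash
python3 - <<'E'
from h import *
m,im,d=snap("top","top10"); s,si,_=snap("scene","scene10"); w,wi,wd=snap("wrist","wrist10")
o=ctrl.get_obs(); M=R.from_euler('xyz',o["eef_rot"]).as_matrix(); print(o["ee_pos"],np.degrees(np.arctan2(M[1,1],M[0,1])),M[:,0].round(3),o["force"],o["grip_width"],o["qpos"].round(2))
t=R.from_matrix(M); print("rotvec to vertical", np.degrees(np.cross(M[:,0],[0,0,-1])).round(2))
cv2.imwrite("pics/c10.png",np.hstack([cv2.resize(si[160:340,60:300],(400,300)),cv2.resize(im[140:300,340:540],(400,300))])[:,:,::-1])
E
```

```text
[ 0.62561962 -0.19800701  0.21726761] 71.1287815578441 [ 0.098 -0.01  -0.995] [-0.32375453  0.18596778 -0.80490739] 0.013720003963125818 [-0.37  0.47  1.26  0.03  1.31 -1.62]
rotvec to vertical [0.6  5.62 0.  ]
```

View pics/c10.png

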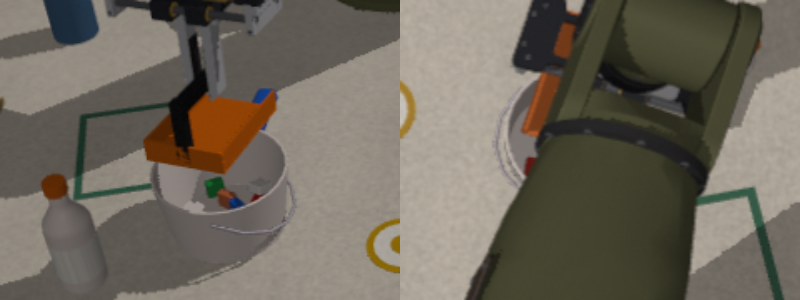

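All five pieces are in the tub: green, brown, blue, red and white. I'll level the tray and carry it to the outline at (0.442, -0.3605), yaw 10.2°.

Call:
jog_arm(
  rows=[0,0,0,0.6,5.6,0,1,-0.01,-0.008,0,0,0,2,1,-0.02,-0.017,0,0,0,3,1,-0.026,-0.023,0,0,0,4,1,-0.026,-0.023,0,0,0,4,1,-0.026,-0.023,0,0,0,4,1,-0.026,-0.023,0,0,0,4,1,-0.026,-0.023,0,0,0,4,1],
)

```text
time_s: 17.43
ee_pos: [0.4643, -0.3385, 0.2177]
eef_rot: [-1.738, 1.57, -1.628]
force: [0.8, -1.0, -1.6]
grip_width: 0.0138
```

Call:
jog_arm(
  rows=[-0.015,-0.015,-0.01,0,0,3,1,-0.008,-0.008,-0.03,0,0,1,1,0,0,-0.03,0,0,0,1,0,0,-0.025,0,0,0,1,0,0,-0.015,0,0,0,1,0,0,0,0,0,0,1,0,0,0,0,0,0,1,0,0,0,0,0,0,1],
)

```text
time_s: 18.1
ee_pos: [0.4435, -0.3611, 0.109]
eef_rot: [-1.138, 1.57, -0.962]
force: [0.9, 0.5, -0.5]
grip_width: 0.0137
```

```bash
python3 - <<'E'
from h import *
w,wi,wd=snap("wrist","wrist11")
o=ctrl.get_obs(); M=R.from_euler('xyz',o["eef_rot"]).as_matrix(); print(o["ee_pos"],np.degrees(np.arctan2(M[1,1],M[0,1])),M[:,0].round(3),o["force"],o["grip_width"],o["qpos"].round(2))
print("rotvec to vertical", np.degrees(np.cross(M[:,0],[0,0,-1])).round(2))
E
```

```text
[ 0.44360177 -0.36115277  0.10907817] 100.09923921792002 [ 0.001 -0.001 -1.   ] [ 0.46320195  0.2532674  -1.72162723] 0.0138646481333778 [-0.75  0.44  1.56 -0.    1.14 -2.49]
rotvec to vertical [0.06 0.05 0.  ]
```

View pics/wrist11.png

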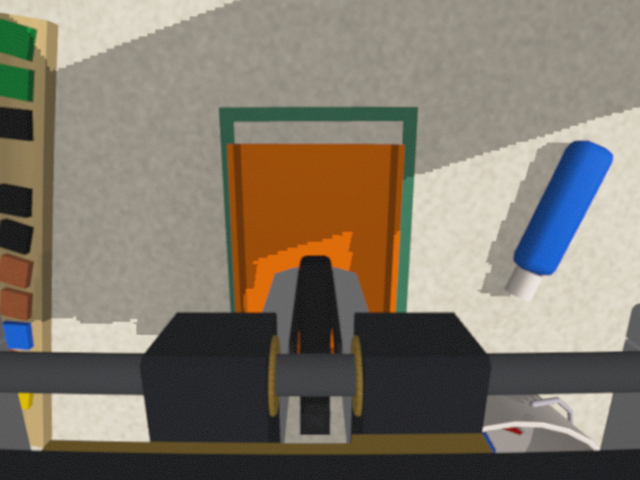

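The tray is parallel to the outline and centred in it. I'll lower it.

Call:
jog_arm(
  rows=[-0.001,0,-0.025,0,0,0,1,0,0,-0.018,0,0,0,1,0,0,-0.01,0,0,0,1,0,0,-0.004,0,0,0,1,0,0,-0.002,0,0,0,1,0,0,0,0,0,0,1,0,0,0,0,0,0,1],
)

```text
time_s: 18.73
ee_pos: [0.4426, -0.3611, 0.0495]
eef_rot: [-0.904, 1.571, -0.727]
force: [0.4, 0.0, -1.5]
grip_width: 0.0136
```

Call:
jog_arm(
  rows=[0,0,-0.001,0,0,0,1,0,0,0,0,0,0,1,0,0,0,0,0,0,1],
)

```text
time_s: 18.98
ee_pos: [0.4426, -0.3612, 0.0491]
eef_rot: [-0.869, 1.57, -0.693]
force: [-4.2, 3.2, 10.4]
grip_width: 0.0136
```

Contact. I'll release and lift straight up.

Call:
jog_arm(
  rows=[0,0,0,0,0,0,0.6,0,0,0,0,0,0,0.6,0,0,0,0,0,0,0.6,0,0,0.02,0,0,0,0.6,0,0,0.04,0,0,0,0.6,0,0,0.04,0,0,0,0.4,0,0,0.04,0,0,-5,0.2,0,0,0.02,0,0,-7,0.2],
)

```text
time_s: 19.65
ee_pos: [0.4429, -0.3614, 0.2126]
eef_rot: [-0.624, 1.566, -0.66]
force: [1.7, 0.1, 0.5]
grip_width: 0.0541
```

Call:
jog_arm(
  rows=[0,0.04,0,0,0,-7,0.2,0,0.04,0,0,0,-7,0.2,0,0.04,0,0,0,-7,0.2,0,0.04,0,0,0,-7,0.2,0,0.04,0,0,0,-7,0.2,0,0.04,0,0,0,-7,0.2,0,0.04,0,0,0,-7,0.2,0,0,0,0,0,0,0.2],
)

```text
time_s: 20.32
ee_pos: [0.4425, -0.0893, 0.2078]
eef_rot: [1.944, 1.568, 1.089]
force: [-0.8, -0.3, -0.5]
grip_width: 0.0754
```

```bash
cat > look.py <<'E'
from h import *
import sys
tag=sys.argv[1]
m,im,d=snap("top","top"+tag)
o=ctrl.get_obs(); M=R.from_euler('xyz',o["eef_rot"]).as_matrix(); print(o["time_s"],o["ee_pos"].round(4),"phi",np.degrees(np.arctan2(M[1,1],M[0,1])).round(1),M[:,0].round(3),o["grip_width"])
K=masks(im)
for n in("yellow","red","green","blue"):
    for c in blobs(K[n],150):
        (u,v),wh,a=cv2.minAreaRect(c)
        if u>400 or v>350 or max(wh)>60: continue
        big=max(wh)>30
        (x,y),r=cv2.minEnclosingCircle(ray(m,c.reshape(-1,2),0. if big else .055)[:,:2].astype(np.float32))
        print(n,"spot" if big else "pot",np.round((u,v)),np.round((x,y),4),round(r,4))
E
python3 look.py 12; python3 - <<'E'
from h import *
im=cv2.imread("pics/top12.png")[:,:,::-1].copy(); m=ctrl.camera_model("top")
o=masks(im)["orange"]; o[:200]=0; c=blobs(o,200)
for k in c[:2]:
    P=ray(m,k.reshape(-1,2),.015)[:,:2].astype(np.float32); print(cv2.minAreaRect(P))
cv2.imwrite("pics/c12.png",cv2.resize(im[200:360,400:600],None,fx=4,fy=3.7,interpolation=cv2.INTER_CUBIC)[:,:,::-1])
E
```

```text
20.3667 [ 0.4427 -0.0915  0.2078] phi 41.5 [ 0.001  0.002 -1.   ] 0.07522143818321586
yellow spot [328. 198.] [0.6431 0.0018] 0.0442
yellow pot [174. 298.] [0.4264 0.326 ] 0.0215
red spot [282. 201.] [0.6386 0.1035] 0.0441
red pot [216. 295.] [0.4302 0.2395] 0.0215
blue spot [198. 211.] [0.6189 0.288 ] 0.0439
blue pot [238. 239.] [0.5466 0.1928] 0.0208
((0.44200339913368225, -0.36226847767829895), (0.1282854527235031, 0.09490767866373062), 9.796714782714844)
```

View pics/c12.png

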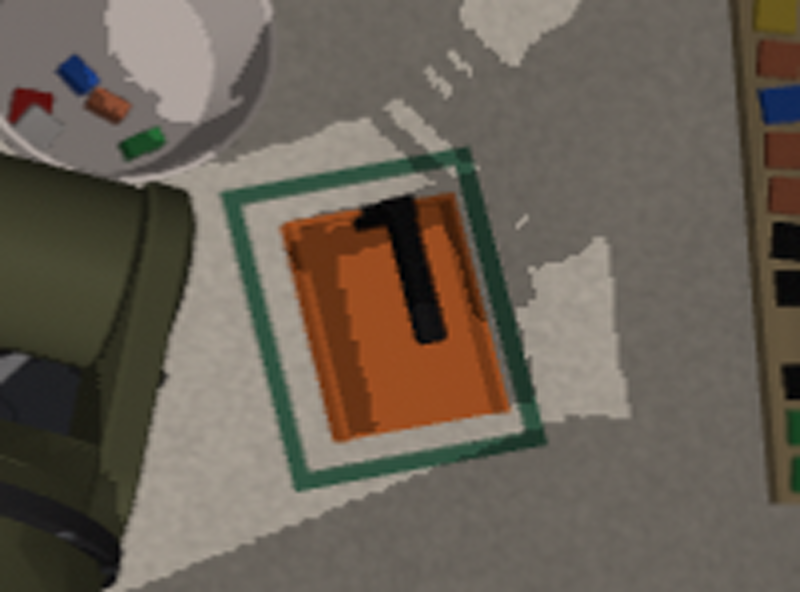

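View pics/top12.png

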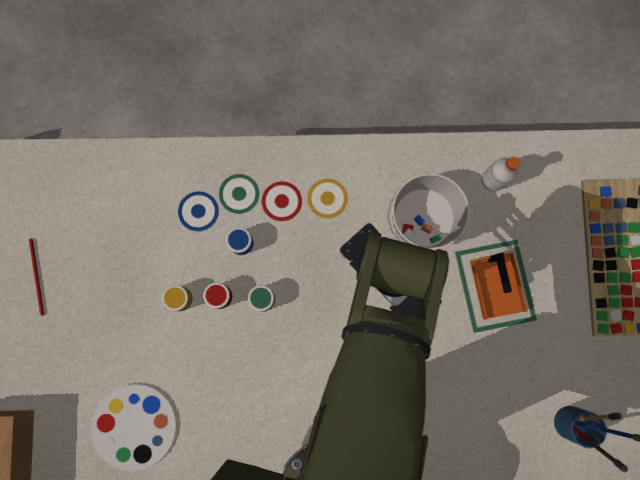

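The tray lies inside the outline, square to it to about 0.4° and centred to about 2 mm. The tub holds all five pieces. Now the pots, starting with blue.

Call:
jog_arm(
  rows=[0.013,0.0355,0,0,0,-5.2,0.1,0.013,0.0355,0,0,0,-5.2,0.1,0.013,0.0355,0,0,0,-5.2,0.1,0.013,0.0355,0,0,0,-5.2,0.1,0.013,0.0355,0,0,0,-5.2,0.1,0.013,0.0355,0,0,0,-5.2,0.1,0.013,0.0355,0,0,0,-5.2,0.1,0.013,0.036,0,0,0,-5.2,0.1],
  squeeze=25,
)

```text
time_s: 21.03
ee_pos: [0.5476, 0.1917, 0.2073]
eef_rot: [2.028, 1.569, 0.451]
force: [-0.7, 0.1, 0.1]
grip_width: 0.0848
```

```bash
sed -i 's/(h>55)&(h<90)&(s>110)&(v>40)/(h>55)\&(h<90)\&(s>80)\&(v>35)/' h.py; python3 look.py 13; python3 - <<'E'
from h import *
w,wi,wd=snap("wrist","wrist13")
for c in blobs(masks(wi)["blue"],300):
    (x,y),r=cv2.minEnclosingCircle(ray(w,c.reshape(-1,2),.055)[:,:2].astype(np.float32)); print(x,y,r,cv2.minAreaRect(c)[0])
E
```

```text
21.0833 [0.5486 0.1967 0.2067] phi -0.8 [ 0.002  0.002 -1.   ] 0.08442792448967668
yellow spot [327. 198.] [0.6431 0.0018] 0.0442
yellow pot [173. 298.] [0.4265 0.3254] 0.0219
red spot [282. 201.] [0.6385 0.1035] 0.0442
0.6092363595962524 0.28547680377960205 0.03771336004137993 (387.5, 112.5)
0.5458396077156067 0.19387111067771912 0.021025026217103004 (311.5, 224.0)
```

View pics/wrist13.png

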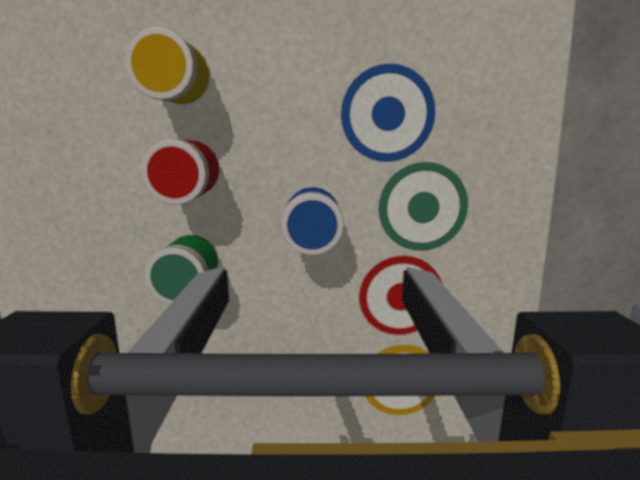

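The wrist view shows the blue pot at (311,222) between the fingers, still at (0.546, 0.193).

Call:
jog_arm(
  rows=[0,0,-0.02,0,0,0,0.1,0,0,-0.035,0,0,0,0.1,0,0,-0.04,0,0,0,0.1,0,0,-0.04,0,0,0,0.1,0,0,-0.035,0,0,0,0.1,0,0,-0.015,0,0,0,0.1,0,0,-0.002,0,0,0,0.1,0,0,0,0,0,0,0.6],
)

```text
time_s: 21.8
ee_pos: [0.5468, 0.1897, 0.02]
eef_rot: [2.758, 1.57, 1.184]
force: [0.3, 0.8, 0.0]
grip_width: 0.0806
```

Call:
jog_arm(
  rows=[0,0,0,0,0,0,0.6,0,0,0,0,0,0,0.6,0,0,0,0,0,0,0.6,0,0,0,0,0,0,0.6,0,0,0.01,0,0,0,0.6,0,0,0.02,0,0,0,0.6,0,0,0,0,0,0,0.6],
)

```text
time_s: 22.38
ee_pos: [0.5482, 0.1914, 0.0542]
eef_rot: [1.931, 1.564, 0.356]
force: [-0.4, -0.8, 0.3]
grip_width: 0.054
```

Call:
jog_arm(
  rows=[0.012,0.015,0,0,0,0,0.6,0.018,0.024,0,0,0,0,0.6,0.018,0.024,0,0,0,0,0.6,0.016,0.021,0,0,0,0,0.6,0.008,0.011,0,0,0,0,0.6,0,0,-0.015,0,0,0,0.6,0,0,-0.011,0,0,0,0.6,0,0,-0.003,0,0,0,0.6],
)

```text
time_s: 23.05
ee_pos: [0.6181, 0.2858, 0.02]
eef_rot: [-3.083, 1.57, 1.626]
force: [-6.2, -0.0, 16.3]
grip_width: 0.0545
```

Call:
jog_arm(
  rows=[0,0,-0.001,0,0,0,0.6,0,0,0,0,0,0,0.6],
)

```text
time_s: 23.22
ee_pos: [0.6182, 0.2856, 0.0202]
eef_rot: [2.588, 1.57, 1.013]
force: [-0.5, 0.6, 0.7]
grip_width: 0.0543
```

Call:
jog_arm(
  rows=[0,0,0,0,0,0,0.15,0,0,0,0,0,0,0.15,0,0,0,0,0,0,0.15,0,0,0.03,0,0,0,0.15,0,0,0.04,0,0,0,0.15,0,0,0.04,0,0,0,0.15,0,0,0.04,0,0,0,0.15,0,0,0.03,0,0,0,0.15],
)

```text
time_s: 23.88
ee_pos: [0.6189, 0.2858, 0.2043]
eef_rot: [2.014, 1.566, 0.439]
force: [-0.1, 0.2, -0.0]
grip_width: 0.0798
```

Call:
jog_arm(
  rows=[-0.027,-0.02,0,0,0,0,0.15,-0.027,-0.02,0,0,0,0,0.15,-0.027,-0.02,0,0,0,0,0.15,-0.027,-0.02,0,0,0,0,0.15,-0.027,-0.02,0,0,0,0,0.15,-0.027,-0.02,0,0,0,0,0.15,-0.027,-0.02,0,0,0,0,0.15,0,0,0,0,0,0,0.15],
)

```text
time_s: 24.55
ee_pos: [0.4262, 0.1436, 0.2004]
eef_rot: [2.092, 1.57, 0.517]
force: [0.0, -0.4, 0.3]
grip_width: 0.0797
```

```bash
cat > wl.py <<'E'
from h import *
import sys
w,wi,wd=snap("wrist",sys.argv[1])
o=ctrl.get_obs(); M=R.from_euler('xyz',o["eef_rot"]).as_matrix(); print(o["time_s"],o["ee_pos"].round(4),"phi",np.degrees(np.arctan2(M[1,1],M[0,1])).round(1),M[:,0].round(3),o["grip_width"])
K=masks(wi)
for n in ("red","yellow","green","blue"):
  for c in blobs(K[n],300):
    u=cv2.minAreaRect(c)[0]
    z=[]
    for h in (.055,0):
        (x,y),r=cv2.minEnclosingCircle(ray(w,c.reshape(-1,2),h)[:,:2].astype(np.float32)); z.append(np.round((x,y,r),4))
    print(n,np.round(u),"pot?",z[0],"spot?",z[1])
E
python3 wl.py wrist14
```

```text
24.6 [0.4284 0.1448 0.201 ] phi -0.3 [ 0.003  0.001 -1.   ] 0.08015029410131765
red [524. 248.] pot? [0.6082 0.1195 0.038 ] spot? [0.6388 0.1037 0.0444]
red [319. 102.] pot? [0.4298 0.2409 0.0213] spot? [0.4303 0.2456 0.0249]
yellow [439. 444.] pot? [ 0.5535 -0.0929  0.205 ] spot? [ 0.575  -0.1446  0.2396]
yellow [534. 373.] pot? [ 0.6296 -0.0053  0.0443] spot? [ 0.6639 -0.0422  0.0518]
yellow [510. 314.] pot? [0.6061 0.0504 0.0317] spot? [0.6365 0.0229 0.037 ]
yellow [314.   6.] pot? [0.4265 0.3149 0.0174] spot? [0.4264 0.3322 0.0203]
green [554. 153.] pot? [0.6239 0.2006 0.0378] spot? [0.6573 0.1984 0.0441]
green [310. 218.] pot? [0.4224 0.1475 0.0211] spot? [0.4216 0.1365 0.0247]
blue [562.  38.] pot? [0.6191 0.289  0.0212] spot? [0.6516 0.3018 0.0248]
blue [517.  54.] pot? [0.5915 0.2781 0.0379] spot? [0.6194 0.2892 0.0444]
blue [517.  53.] pot? [0.5935 0.279  0.0238] spot? [0.6217 0.2902 0.0278]
```

View pics/wrist14.png

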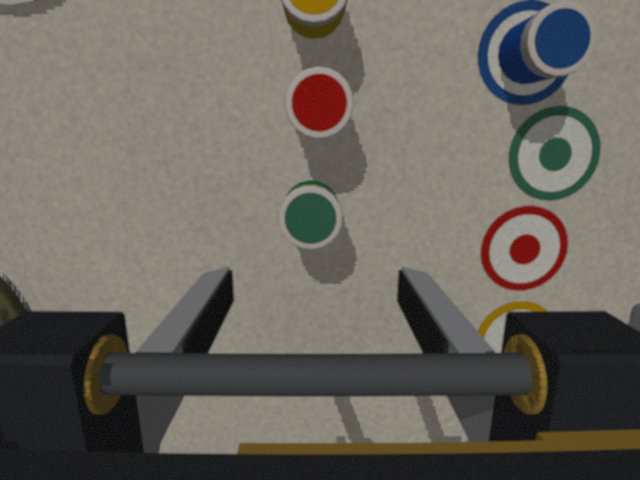

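The blue pot is centred on its spot, (0.619, 0.289) both. The green pot is at (0.422, 0.1475).

Call:
jog_arm(
  rows=[-0.006,0.002,-0.02,0,0,0,0.15,0,0,-0.035,0,0,0,0.15,0,0,-0.04,0,0,0,0.15,0,0,-0.04,0,0,0,0.15,0,0,-0.03,0,0,0,0.15,0,0,-0.013,0,0,0,0.15,0,0,-0.003,0,0,0,0.15,0,0,0,0,0,0,0.6],
)

```text
time_s: 25.27
ee_pos: [0.4239, 0.1481, 0.0188]
eef_rot: [2.849, 1.57, 1.274]
force: [-0.4, -0.7, 0.8]
grip_width: 0.0761
```

Call:
jog_arm(
  rows=[0,0,0,0,0,0,0.6,0,0,0,0,0,0,0.6,0,0,0,0,0,0,0.6,0,0,0,0,0,0,0.6,0,0,0.02,0,0,0,0.6,0,0,0.03,0,0,0,0.6,0,0,0.03,0,0,0,0.6,0,0,0,0,0,0,0.6],
)

```text
time_s: 25.93
ee_pos: [0.426, 0.1485, 0.1046]
eef_rot: [1.889, 1.561, 0.315]
force: [0.1, 0.6, -0.2]
grip_width: 0.0542
```

Call:
jog_arm(
  rows=[0.02,0.004,0,0,0,0,0.6,0.037,0.008,0,0,0,0,0.6,0.04,0.009,0,0,0,0,0.6,0.04,0.009,0,0,0,0,0.6,0.04,0.009,0,0,0,0,0.6,0.035,0.007,0,0,0,0,0.6,0.021,0.005,0,0,0,0,0.6,0,0,0,0,0,0,0.6],
)

```text
time_s: 26.6
ee_pos: [0.6591, 0.1991, 0.0978]
eef_rot: [2.171, 1.569, 0.596]
force: [-1.0, 0.1, -0.8]
grip_width: 0.0542
```

Call:
jog_arm(
  rows=[0,0,-0.03,0,0,0,0.6,0,0,-0.025,0,0,0,0.6,0,0,-0.015,0,0,0,0.6,0,0,-0.007,0,0,0,0.6,0,0,-0.002,0,0,0,0.6,0,0,0,0,0,0,0.6],
)

```text
time_s: 27.1
ee_pos: [0.6567, 0.1989, 0.0207]
eef_rot: [2.093, 1.569, 0.519]
force: [0.8, 0.7, -0.8]
grip_width: 0.0546
```

Call:
jog_arm(
  rows=[0,0,-0.0015,0,0,0,0.6,0,0,0,0,0,0,0.6],
)

```text
time_s: 27.27
ee_pos: [0.6571, 0.199, 0.0198]
eef_rot: [1.997, 1.568, 0.422]
force: [1.0, 0.1, 0.3]
grip_width: 0.0544
```

Call:
jog_arm(
  rows=[0,0,-0.001,0,0,0,0.6,0,0,0,0,0,0,0.6],
)

```text
time_s: 27.43
ee_pos: [0.6572, 0.199, 0.0197]
eef_rot: [2.0, 1.567, 0.426]
force: [-3.2, -0.6, 10.0]
grip_width: 0.0544
```

Call:
jog_arm(
  rows=[0,0,0,0,0,0,0.15,0,0,0,0,0,0,0.15,0,0,0,0,0,0,0.15,0,0,0.03,0,0,0,0.15,0,0,0.04,0,0,0,0.15,0,0,0.04,0,0,0,0.15,0,0,0.04,0,0,0,0.15,0,0,0.03,0,0,0,0.15],
)

```text
time_s: 28.1
ee_pos: [0.6569, 0.1989, 0.2018]
eef_rot: [1.944, 1.566, 0.37]
force: [0.9, -0.7, 0.6]
grip_width: 0.0804
```

Call:
jog_arm(
  rows=[-0.032,0.006,0,0,0,0,0.15,-0.032,0.006,0,0,0,0,0.15,-0.032,0.006,0,0,0,0,0.15,-0.032,0.006,0,0,0,0,0.15,-0.032,0.006,0,0,0,0,0.15,-0.032,0.006,0,0,0,0,0.15,-0.035,0.006,0,0,0,0,0.15,0,0,0,0,0,0,0.15],
)

```text
time_s: 28.77
ee_pos: [0.4255, 0.2415, 0.198]
eef_rot: [2.666, 1.57, 1.094]
force: [0.1, 0.2, -0.1]
grip_width: 0.0797
```

```bash
python3 wl.py wrist15; python3 look.py 15
```

```text
28.8167 [0.4279 0.2414 0.1985] phi -0.1 [ 0.002  0.001 -1.   ] 0.07989971935307137
red [320. 224.] pot? [0.4298 0.2403 0.0213] spot? [0.4305 0.2284 0.025 ]
red [508. 312.] pot? [0.6022 0.1526 0.0313] spot? [0.6322 0.1258 0.0366]
yellow [439. 443.] pot? [0.552  0.0122 0.2027] spot? [ 0.5735 -0.0387  0.2372]
yellow [316. 118.] pot? [0.4263 0.3268 0.0215] spot? [0.4263 0.3295 0.0251]
yellow [534. 373.] pot? [0.6286 0.0949 0.0436] spot? [0.6632 0.0582 0.0511]
green [578. 271.] pot? [0.6578 0.1981 0.021 ] spot? [0.6973 0.1789 0.0247]
green [542. 250.] pot? [0.6278 0.2129 0.0259] spot? [0.6623 0.1963 0.0303]
green [538. 249.] pot? [0.6234 0.2148 0.0377] spot? [0.6571 0.1985 0.0441]
blue [550. 167.] pot? [0.6192 0.2887 0.0211] spot? [0.6521 0.285  0.0246]
blue [66. 57.] pot? [0.2323 0.3744 0.0162] spot? [0.1994 0.3852 0.019 ]
blue [509. 160.] pot? [0.5913 0.2918 0.0375] spot? [0.6194 0.2885 0.0439]
blue [508. 159.] pot? [0.5922 0.2924 0.023 ] spot? [0.6206 0.2893 0.0269]
blue [76. 12.] pot? [0.2439 0.4066 0.0093] spot? [0.213  0.4229 0.0108]
28.8667 [0.4294 0.2412 0.1985] phi -0.1 [ 0.003  0.001 -1.   ] 0.08014686008778628
yellow spot [328. 198.] [0.6431 0.0018] 0.0441
red spot [282. 201.] [0.6385 0.1034] 0.0443
green pot [236. 188.] [0.658  0.1974] 0.0205
green spot [239. 194.] [0.6569 0.1979] 0.0437
blue pot [193. 206.] [0.6189 0.2882] 0.0211
blue spot [199. 212.] [0.6191 0.288 ] 0.0439
```

View pics/wrist15.png

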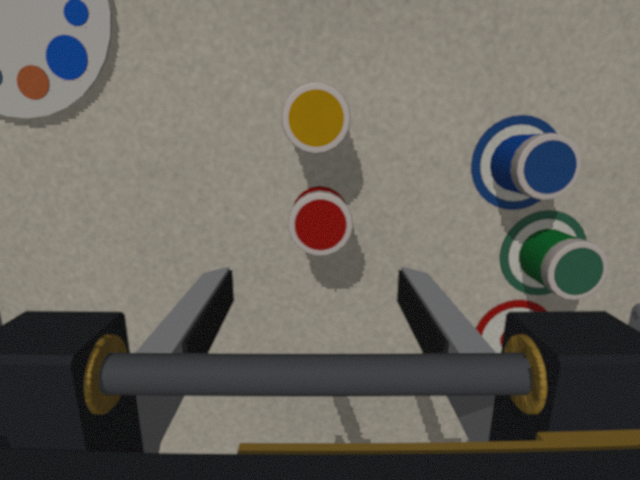

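The green and blue pots are on their spots to within about 1 mm. The red pot is at (0.430, 0.240), directly under the tool.

Call:
jog_arm(
  rows=[0,-0.001,-0.02,0,0,0,0.15,0,0,-0.035,0,0,0,0.15,0,0,-0.04,0,0,0,0.15,0,0,-0.04,0,0,0,0.15,0,0,-0.03,0,0,0,0.15,0,0,-0.012,0,0,0,0.15,0,0,-0.002,0,0,0,0.15,0,0,0,0,0,0,0.6],
)

```text
time_s: 29.53
ee_pos: [0.4303, 0.2395, 0.0184]
eef_rot: [2.43, 1.57, 0.855]
force: [-0.3, 0.4, 0.7]
grip_width: 0.076
```

Call:
jog_arm(
  rows=[0,0,0,0,0,0,0.6,0,0,0,0,0,0,0.6,0,0,0,0,0,0,0.6,0,0,0,0,0,0,0.6,0,0,0.02,0,0,0,0.6,0,0,0.03,0,0,0,0.6,0,0,0.03,0,0,0,0.6,0,0,0,0,0,0,0.6],
)

```text
time_s: 30.2
ee_pos: [0.4318, 0.2409, 0.1043]
eef_rot: [2.044, 1.561, 0.47]
force: [0.6, 0.6, 0.4]
grip_width: 0.0546
```

Call:
jog_arm(
  rows=[0.018,-0.012,0,0,0,0,0.6,0.032,-0.021,0,0,0,0,0.6,0.035,-0.023,0,0,0,0,0.6,0.035,-0.023,0,0,0,0,0.6,0.035,-0.023,0,0,0,0,0.6,0.033,-0.022,0,0,0,0,0.6,0.02,-0.013,0,0,0,0,0.6,0,0,0,0,0,0,0.6],
)

```text
time_s: 30.87
ee_pos: [0.6397, 0.1, 0.0979]
eef_rot: [1.868, 1.569, 0.29]
force: [-1.3, -0.5, -1.7]
grip_width: 0.0546
```

Call:
jog_arm(
  rows=[0,0,-0.03,0,0,0,0.6,0,0,-0.025,0,0,0,0.6,0,0,-0.015,0,0,0,0.6,0,0,-0.007,0,0,0,0.6,0,0,-0.003,0,0,0,0.6,0,0,0,0,0,0,0.6],
)

```text
time_s: 31.37
ee_pos: [0.6369, 0.1036, 0.0193]
eef_rot: [2.184, 1.569, 0.61]
force: [0.7, 0.5, -1.4]
grip_width: 0.0543
```

Call:
jog_arm(
  rows=[0,0,-0.001,0,0,0,0.6,0,0,0,0,0,0,0.6],
)

```text
time_s: 31.53
ee_pos: [0.6373, 0.1036, 0.0189]
eef_rot: [2.047, 1.568, 0.472]
force: [-3.3, 0.5, 5.5]
grip_width: 0.0543
```

Call:
jog_arm(
  rows=[0,0,0,0,0,0,0.15,0,0,0,0,0,0,0.15,0,0,0,0,0,0,0.15,0,0,0.03,0,0,0,0.15,0,0,0.04,0,0,0,0.15,0,0,0.04,0,0,0,0.15,0,0,0.04,0,0,0,0.15,0,0,0.03,0,0,0,0.15],
)

```text
time_s: 32.2
ee_pos: [0.6374, 0.1033, 0.2018]
eef_rot: [1.844, 1.566, 0.27]
force: [-0.0, 0.5, 0.2]
grip_width: 0.0797
```

Call:
jog_arm(
  rows=[-0.0264,0.0278,0,0,0,0,0.15,-0.0264,0.0278,0,0,0,0,0.15,-0.0264,0.0278,0,0,0,0,0.15,-0.0264,0.0278,0,0,0,0,0.15,-0.0264,0.0278,0,0,0,0,0.15,-0.0264,0.0278,0,0,0,0,0.15,-0.0264,0.0278,0,0,0,0,0.15,-0.0264,0.0278,0,0,0,0,0.15],
)

```text
time_s: 32.87
ee_pos: [0.4244, 0.3267, 0.1981]
eef_rot: [2.187, 1.569, 0.613]
force: [0.5, 0.9, 0.3]
grip_width: 0.0801
```

Call:
jog_arm(
  rows=[0,0,0,0,0,0,0.15,0,0,0,0,0,0,0.15],
)

```text
time_s: 33.03
ee_pos: [0.4249, 0.3268, 0.1981]
eef_rot: [2.166, 1.569, 0.594]
force: [1.1, -0.9, -0.5]
grip_width: 0.0801
```

```bash
python3 wl.py wrist16; python3 look.py 16
```

```text
33.0833 [0.4258 0.3259 0.198 ] phi -0.1 [ 0.002  0.001 -1.   ] 0.07987787350383456
red [28. 48.] pot? [0.2013 0.4672 0.0162] spot? [0.1633 0.4793 0.019 ]
yellow [439. 443.] pot? [0.5522 0.0973 0.203 ] spot? [0.5739 0.0465 0.2376]
yellow [316. 224.] pot? [0.4262 0.3264 0.0216] spot? [0.4265 0.3146 0.0252]
yellow [68. 70.] pot? [0.2316 0.4497 0.0128] spot? [0.1987 0.4589 0.015 ]
yellow [534. 373.] pot? [0.6286 0.1801 0.0437] spot? [0.6633 0.1434 0.0511]
green [523. 315.] pot? [0.6232 0.227  0.0374] spot? [0.657  0.1982 0.0438]
blue [536. 266.] pot? [0.6191 0.2884 0.0211] spot? [0.6522 0.2701 0.0246]
blue [ 79. 154.] pot? [0.232  0.3851 0.0162] spot? [0.1992 0.3832 0.0189]
blue [501. 244.] pot? [0.5911 0.3039 0.0375] spot? [0.6194 0.2882 0.0438]
blue [502. 244.] pot? [0.5933 0.3031 0.0237] spot? [0.622  0.2873 0.0277]
blue [ 88. 113.] pot? [0.2436 0.4169 0.0091] spot? [0.2127 0.4204 0.0106]
33.1333 [0.4263 0.3253 0.1979] phi -0.2 [ 0.002  0.001 -1.   ] 0.07986690767769757
yellow spot [328. 198.] [0.643  0.0017] 0.0443
yellow pot [176. 296.] [0.427  0.3258] 0.0213
red spot [282. 201.] [0.6385 0.1035] 0.0442
green pot [236. 188.] [0.658  0.1974] 0.0205
green spot [239. 194.] [0.6567 0.198 ] 0.0437
blue pot [193. 206.] [0.6189 0.2882] 0.0211
blue spot [199. 212.] [0.6191 0.288 ] 0.0439
```

View pics/wrist16.png

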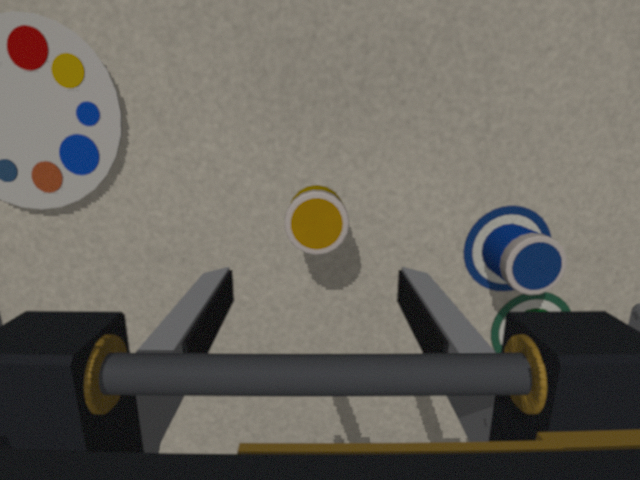

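The yellow pot is at (316,222), under the tool. The red pot's blob may have merged with its ring, so I'll check it at the end.

Call:
jog_arm(
  rows=[0,0,-0.02,0,0,0,0.15,0,0,-0.035,0,0,0,0.15,0,0,-0.04,0,0,0,0.15,0,0,-0.04,0,0,0,0.15,0,0,-0.03,0,0,0,0.15,0,0,-0.012,0,0,0,0.15,0,0,-0.0015,0,0,0,0.15,0,0,0,0,0,0,0.6],
)

```text
time_s: 33.8
ee_pos: [0.4268, 0.3254, 0.02]
eef_rot: [2.17, 1.569, 0.595]
force: [0.5, -0.3, 0.3]
grip_width: 0.0763
```

Call:
jog_arm(
  rows=[0,0,0,0,0,0,0.6,0,0,0,0,0,0,0.6,0,0,0,0,0,0,0.6,0,0,0,0,0,0,0.6,0,0,0.02,0,0,0,0.6,0,0,0.03,0,0,0,0.6,0,0,0.03,0,0,0,0.6,0,0,0,0,0,0,0.6],
)

```text
time_s: 34.47
ee_pos: [0.4279, 0.327, 0.1052]
eef_rot: [2.165, 1.561, 0.591]
force: [0.7, 0.4, -0.8]
grip_width: 0.0543
```

Call:
jog_arm(
  rows=[0.011,-0.0165,0,0,0,0,0.6,0.022,-0.033,0,0,0,0,0.6,0.022,-0.033,0,0,0,0,0.6,0.022,-0.033,0,0,0,0,0.6,0.022,-0.033,0,0,0,0,0.6,0.022,-0.033,0,0,0,0,0.6,0.022,-0.033,0,0,0,0,0.6,0.022,-0.033,0,0,0,0,0.6],
)

```text
time_s: 35.13
ee_pos: [0.5915, 0.0762, 0.0992]
eef_rot: [2.246, 1.569, 0.671]
force: [-0.4, -1.2, -1.4]
grip_width: 0.0544
```

Call:
jog_arm(
  rows=[0.022,-0.033,0,0,0,0,0.6,0.018,-0.027,0,0,0,0,0.6,0.012,-0.018,0,0,0,0,0.6,0,0,0,0,0,0,0.6,0,0,0,0,0,0,0.6],
)

```text
time_s: 35.55
ee_pos: [0.6428, -0.0007, 0.0986]
eef_rot: [2.699, 1.57, 1.123]
force: [0.4, -0.1, -1.5]
grip_width: 0.0542
```

Call:
jog_arm(
  rows=[0,0,-0.03,0,0,0,0.6,0,0,-0.025,0,0,0,0.6,0,0,-0.015,0,0,0,0.6,0,0,-0.007,0,0,0,0.6,0,0,-0.003,0,0,0,0.6,0,0,0,0,0,0,0.6],
)

```text
time_s: 36.05
ee_pos: [0.6428, 0.0012, 0.0201]
eef_rot: [2.14, 1.569, 0.567]
force: [-0.1, -0.2, -1.7]
grip_width: 0.0544
```

Call:
jog_arm(
  rows=[0,0,-0.001,0,0,0,0.6,0,0,0,0,0,0,0.6],
)

```text
time_s: 36.22
ee_pos: [0.6431, 0.001, 0.0198]
eef_rot: [2.015, 1.568, 0.442]
force: [-3.4, 2.3, 5.5]
grip_width: 0.0543
```

Contact. I'll release, lift and back away toward the robot.

Call:
jog_arm(
  rows=[0,0,0,0,0,0,0.15,0,0,0,0,0,0,0.15,0,0,0,0,0,0,0.15,0,0,0.03,0,0,0,0.15,0,0,0.04,0,0,0,0.15,0,0,0.04,0,0,0,0.15,0,0,0.04,0,0,0,0.15,0,0,0.04,0,0,0,0.15],
)

```text
time_s: 36.88
ee_pos: [0.6426, 0.0002, 0.2105]
eef_rot: [2.083, 1.569, 0.508]
force: [-0.0, -0.2, 0.7]
grip_width: 0.0797
```

Call:
jog_arm(
  rows=[-0.04,0,0,0,0,0,0.15,-0.04,0,0,0,0,0,0.15,-0.04,0,0,0,0,0,0.15,-0.04,0,0,0,0,0,0.15,-0.04,0,0,0,0,0,0.15,-0.04,0,0,0,0,0,0.15,0,0,0,0,0,0,0.15,0,0,0,0,0,0,0.15],
)

```text
time_s: 37.55
ee_pos: [0.4021, 0.0002, 0.2092]
eef_rot: [1.778, 1.567, 0.203]
force: [0.6, 0.2, 0.5]
grip_width: 0.0797
```

```bash
python3 wl.py wrist17; python3 look.py 17; python3 - <<'E'
from h import *
s,si,_=snap("scene","scene17")
E
```

```text
37.6 [4.033e-01 1.000e-04 2.091e-01] phi -0.2 [ 0.004  0.001 -1.   ] 0.07967214298781597
red [598.  96.] pot? [0.638  0.1039 0.0214] spot? [0.6768 0.1095 0.0249]
red [552. 101.] pot? [0.6052 0.0993 0.0381] spot? [0.6386 0.1043 0.0444]
red [553.  84.] pot? [0.5975 0.1131 0.0173] spot? [0.6297 0.1203 0.0202]
yellow [440. 443.] pot? [ 0.5339 -0.2372  0.2093] spot? [ 0.5557 -0.2876  0.2438]
yellow [587. 218.] pot? [0.6439 0.0014 0.0216] spot? [ 0.6837 -0.0098  0.0251]
yellow [545. 203.] pot? [0.6092 0.0116 0.0384] spot? [0.6433 0.0021 0.0447]
yellow [551. 194.] pot? [0.6087 0.0214 0.0215] spot? [0.6427 0.0136 0.025 ]
yellow [534. 374.] pot? [ 0.6116 -0.1554  0.0449] spot? [ 0.646  -0.1924  0.0523]
green [589.  22.] pot? [0.6204 0.1716 0.0363] spot? [0.6563 0.1884 0.0422]
37.65 [4.038e-01 1.000e-04 2.089e-01] phi -0.2 [ 0.003  0.001 -1.   ] 0.07961119275138309
yellow spot [328. 198.] [0.6431 0.0018] 0.0442
red spot [282. 201.] [0.6385 0.1035] 0.0442
green pot [236. 188.] [0.658  0.1974] 0.0205
green spot [239. 194.] [0.6572 0.1977] 0.0437
blue pot [193. 206.] [0.6189 0.2882] 0.0211
blue spot [199. 212.] [0.6191 0.288 ] 0.0439
```

View pics/top17.png

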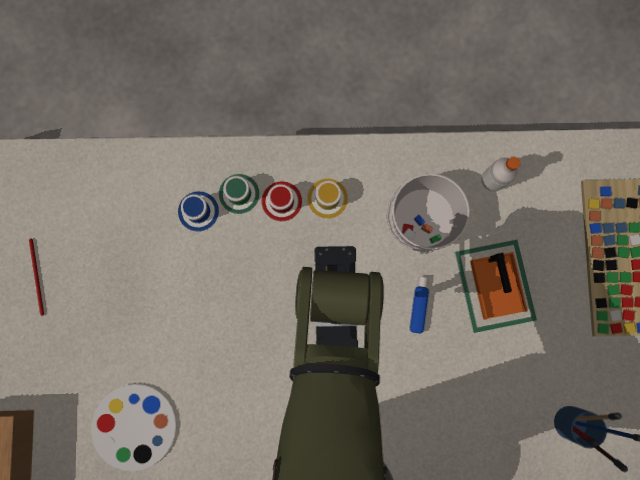

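View pics/scene17.png

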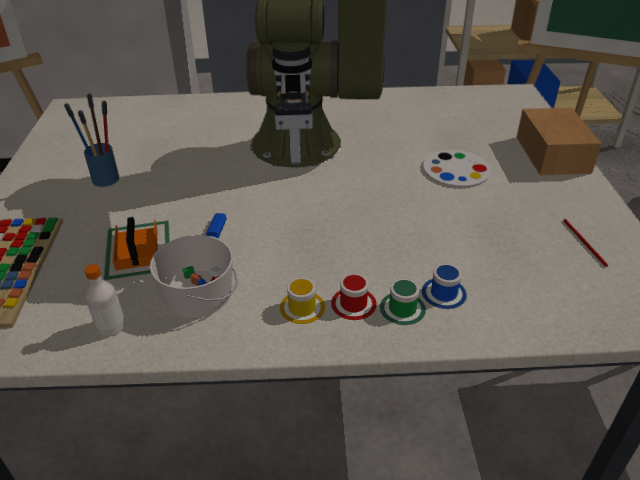

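View pics/wrist17.png

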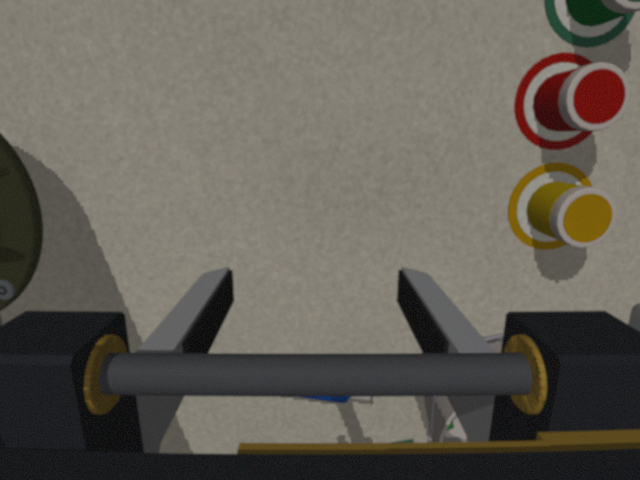

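The last views show all four pots upright and centred in their own marks, five pieces in the tub, the tray in the outline, and the glue bottle and paint tube where they were. I'm handing in.

```bash
python3 -c "
from station import ctrl
print(ctrl.hand_in(), ctrl.get_obs()['time_s'])"
```

```text
the job is handed in; nothing more can be done
the job is handed in; nothing more can be done
```

I finished the job and handed it in at about 38 s of the 208 s allowed; the hand-in reports no verdict.

- **Pieces:** Two strays were on the table, red and brown; I saw no black one in any view. Both went into the tray, and I then tipped all five pieces into the tub over the tray's open front. The wrist stopped at about 52° of tilt instead of the planned 60°, which shifted the tray by about 2 cm. The tray still emptied, and the pictures afterwards show five pieces in the tub.
- **Tray:** It lies flat inside the green rectangle. I measured it about 2 mm off centre and 0.4° off square just after release, and the last pictures show it still there.
- **Pots:** All four stand upright on their own marks. The last pictures put each pot's centre within about 1 mm of its mark. The top camera's colour mask missed the red and yellow pots there, so I measured those two with the wrist camera. I saw no pot knocked aside.
- **Glue bottle and paint tube:** I did not touch them, and they look unmoved in the last pictures, though I did not measure them.

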